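Sort the clock parts into their trays

TASK

Sort the mixed parts on the bench into the three wooden containers: both glue sticks lying flat on the floor of the long undivided tray, one clock movement in each bay of the two-bay tray, flat and shaft up, and the jar of pins standing upright inside the round dish. Leave the pencil and the marker lying where they are.

Things in the scene. Friction and masses are not known exactly. Their poses are not given: they have to be found in the camera images.
- glue_stick_a_center (a point): Straight round hot-melt glue stick, off-white, 11 mm thick, 170 mm long, about 16 g, lying on the bench; point at its centre, 5.5 mm above the bench, its y axis along the stick. The two sticks are alike.
- glue_stick_b_center (a point): Straight round hot-melt glue stick, off-white, 11 mm thick, 170 mm long, about 16 g, lying on the bench; point at its centre, 5.5 mm above the bench, its y axis along the stick. The two sticks are alike.
- clock_motor_a_center (a point): Black square clock movement, body 56 x 56 mm and 16 mm high, with a brass shaft standing up in the middle of it to 33 mm, about 45 g; point at the centre of the square body, 8 mm above its underside; x and y run parallel to its sides, z up along the shaft. The two movements are alike.
- clock_motor_b_center (a point): Black square clock movement, body 56 x 56 mm and 16 mm high, with a brass shaft standing up in the middle of it to 33 mm, about 45 g; point at the centre of the square body, 8 mm above its underside; x and y run parallel to its sides, z up along the shaft. The two movements are alike.
- pin_jar_center (a point): Round closed glass jar with a pale wooden lid, brass pins inside, 50 mm in diameter, 62 mm tall, about 110 g, standing upright; point at its centre, 31 mm above its underside, z up.
- long_tray: Fixed to the bench; its place differs from start to start. Long open tray of pale wood without divider, outside 210 (x) x 122 (y) x 20 mm high, walls 6 mm thick, so inside 198 x 110 mm; origin at the centre of its underside, its inner floor 6 mm above that; x along its length, z up.
- two_bay_tray: Fixed to the bench; its place differs from start to start. Shorter open tray of pale wood, outside 168 (x) x 124 (y) x 20 mm high, walls 6 mm thick; a 6 mm wall across its middle, along y at x = 0, divides it into two bays, each 75 (x) x 112 (y) mm inside, centred at x = +40.5 and x = -40.5 mm; origin at the centre of its underside, inner floor 6 mm above that, z up.
- round_dish: Fixed to the bench; its place differs from start to start. Round open dish of pale wood, 132 mm across and 20 mm high, wall 6 mm, inner floor about 112 mm across and 5 mm above its underside; origin at the centre of its underside, z up.
- pencil_center (a point): Red pencil, 9 mm thick, 172 mm long, lying among the parts, loose; to be left alone. Point at its centre, 4.5 mm above the bench, y along it.
- marker_center (a point): White marker with a green end, 15 mm thick, 133 mm long, lying at the edge of the parts, loose; to be left alone. Point at its centre, 7.5 mm above the bench, y along it.
Not all that is in view belongs to the job. Leave any black, pink or purple look-alike of the part that bears pin_jar_center alone.

How it is judged:
By the outcome, as a careful person would: the job done as asked, in the order asked, and still so for the second after the job is handed in, with the robot touching nothing.
It also fails if it takes over 128 s, if anything falls off the work surface, if the arm or the gripper's body presses on something with over 40 N, if the wrist force passes 120 N, or if a joint passes its speed limit or range.

ROBOT

A 6-joint arm with a two-finger parallel gripper is mounted at the origin on the work surface; the furniture and walls round the work are solid. World frame = base frame: x ahead of the robot, y to its left, z up, the work surface at z = 0. Lengths are in mm, angles in rad, forces in N, time in s.
With the tool pointing down it reaches from about 300 to 1000 mm from the base axis. Payload 5.1 kg.
Tool frame: the origin (TCP) lies at the very end of the fingers, on their centre line; the grasp point (between the pads) lies 19 mm behind it; z points along the fingers, x is the direction in which the jaws open and shut, and the axes are right-handed (so a half turn about z gives the same grasp; the last joint's range is limited). The gripper opens to 95 mm and grips with 3 to 60 N. Pads are 20 mm wide; open, the fingers measure 119 mm over their backs; the gripper's body (75 mm by 180 mm) begins 59 mm behind the grasp point.
Start: joints at [-1.328, 0.124, 1.65, -0, 1.367, -0.083], TCP at [208.011, -615.805, 214.656] pointing down, gripper open.
Joint ranges: [-2.61, 2.61], [-1.02, 2.33], [0.03, 2.71], [-1.35, 4.49], [0.32, 2.68], [-2.91, 2.91]. Speed limits (rad/s): [2.57, 2.57, 3.14, 3.14, 3.14, 3.14].

INTERFACE

Orientations are given as a unit quaternion [x, y, z, w].
In Python, from bench import bot gives the robot as it stands. The module is installed in compiled form; this text tells all that it offers.
- The arm moves only by the shell command python3 -m pendant 'ROWS' [FORCE]. ROWS is JSON, a list of rows, each an object of numbers: "wx", "wy", "wz": the turn, a rotation vector about the tool's x, y, z in rad; "x", "y", "z": the shift along the tool's x, y, z in mm; "fingers": the closure, from 0 (fully open) to 1 (shut). A call has 1 to 10 rows; each row shifts and turns the commanded pose from where the row before left it, along the tool's axes as they then stand; what a row does not reach is not made up. A row lasts 1/10 s, in which the tool goes at most 50 mm and 8.59 degrees, less where a joint would pass 70% of its speed; a pose out of reach is approached as far as the arm can. A call is refused whole if a number of a shift passes 50 or a number of a turn 0.15, either way. A call with a gripper value outside its range is refused whole. The fingers move at their own pace and stop on an object; FORCE is the grip in N (left out, the last holds). Time passes only in rows, so rows that do not move let the fingers close. It gives the time, the measured TCP pose, the force and the opening at its end, in the units of the state.
- bot.read_state(): the state, without advancing time (a new reading comes with each control period).
- bot.get_image(name): name is "scene" or "top" or "wrist"; returns the picture (420x560x3 uint8, blue, green, red); there is no depth.
- bot.camera_info(name): a dict with "intrinsics" (3x3 intrinsics, pixels), "extrinsics" (4x4, takes a point from camera to world coordinates); the wrist camera has in their place "T_tool_cam" (4x4, takes a point from camera to tool coordinates, whose origin is the TCP and whose axes are the tool frame's). Camera axes: x right, y down, z forward; pixel columns grow to the right and rows downward; lengths in mm; the calibration is good to about 2 mm. A picture is of the moment at which its call begins: read the wrist's pose just before it. camera_info takes no time and is no camera call.
- bot.finish_job(): hands the job in, once; it reports no verdict.
Trained networks look in the newest picture that a camera, given by its name, has taken for a name from the list of things; names that differ only in an ending like _2 or _b are one class to them, and where a whole thing is asked for, a point or a joint stands for the part that bears it (a point fixed in the world has none). Each returns a list of dicts, best first, with "p" (0 to 1); they miss things now and then, are a little off and sometimes report something else, mostly with a low value. They report only what shows in the picture. A call takes as long as a camera call. They do not tell look-alikes from the thing itself.
- bot.find_in(name, camera): "bbox" ([left, top, width, height] in pixels, round what is visible of it).
- bot.masks_of(name, camera): "pixels" (420x560 bool, what is visible of it) and "bbox" ([left, top, width, height] in pixels, round what is visible of it).
- bot.spot_point(name, camera): "uv" ([column, row] in pixels: a listed point, or the origin of a listed thing).
The state is a dict: "clock": time; "joints": joint angles; "joint_vel": joint speeds; "joint_efforts": joint torques, N m; "eef_pos": TCP position; "orientation": TCP orientation; "contact_force": force on the tool from outside, world axes, zero at the start; "moment": the same for the moment, N m; "opening": finger opening in mm.
Only numpy, scipy, OpenCV 4.12 (cv2) and the standard library are available. Lean on these libraries where they do the work, as an engineer would, in place of code of your own. Each camera call takes 0.05 s, during which the arm holds its last target.

## Working session

There is one attempt and no reset: what is moved stays moved. The work goes in short steps, Python scripts to look and compute and a shell command to move; the robot and the scene stay as the last step left them, time stands still between calls to the robot, and variables do not carry over. Pictures are saved under pics/ and viewed, and the job is handed in when it is done.

```bash
mkdir -p pics; ls; python3 - <<'E'
from bench import bot
import cv2
print(bot.read_state())
for n in ("scene","top","wrist"):
    cv2.imwrite(f"pics/{n}0.png",bot.get_image(n)); 
    i=bot.camera_info(n)
    for k,v in i.items(): print(n,k,v)
E
```

```text
pics
{'clock': 0.0, 'joints': array([-1.32760959e+00,  1.24492875e-01,  1.65166709e+00,  1.00240064e-05,
        1.36747469e+00, -8.25825369e-02]), 'joint_vel': array([ 3.96513788e-04,  1.12157210e-03,  1.32317422e-03,  1.18272301e-03,
       -8.95231247e-05,  1.38675380e-03]), 'joint_efforts': array([ 3.59319583e-04, -4.17598844e+01, -3.59934461e+01,  7.73594063e-02,
        4.91722499e-02, -1.74425809e-04]), 'eef_pos': array([ 207.85708032, -615.19972032,  213.39903794]), 'orientation': array([ 8.12414423e-01, -5.83079551e-01, -7.74361534e-04, -6.65455082e-04]), 'contact_force': array([-0.93243234, -0.33407921, -0.28743196]), 'moment': array([ 0.04461201,  0.01132233, -0.00892945]), 'opening': 94.98885380396824}
scene intrinsics [[404.17060243   0.         279.20855487]
 [  0.         404.17060243 213.22819787]
 [  0.           0.           1.        ]]
scene extrinsics [[-6.91161456e-01 -5.68605982e-01  4.46075195e-01 -6.53099848e+01]
 [-7.22690439e-01  5.40546558e-01 -4.30729554e-01  5.34956365e+02]
 [ 3.79098961e-03 -6.20077943e-01 -7.84531053e-01  9.53314438e+02]
 [ 0.00000000e
[... 209 characters left out ...]
s [[ 1.45247100e-02 -9.90263971e-01  1.38442406e-01  2.87570007e+02]
 [-9.99890264e-01 -1.39811923e-02  4.89766891e-03  3.79397831e+01]
 [-2.91439516e-03 -1.38498351e-01 -9.90358376e-01  1.15650513e+03]
 [ 0.00000000e+00  0.00000000e+00  0.00000000e+00  1.00000000e+00]]
wrist intrinsics [[367.99880047   0.         280.49639344]
 [  0.         367.99880047 215.75006135]
 [  0.           0.           1.        ]]
wrist T_tool_cam [[ 9.99999779e-01  9.21670504e-05  6.58894303e-04 -1.60916334e-01]
 [-2.72530253e-04  9.60202996e-01  2.79302939e-01 -7.81169946e+01]
 [-6.06929756e-04 -2.79303056e-01  9.60202809e-01 -1.69529961e+02]
 [ 0.00000000e+00  0.00000000e+00  0.00000000e+00  1.00000000e+00]]
```

View pics/scene0.png

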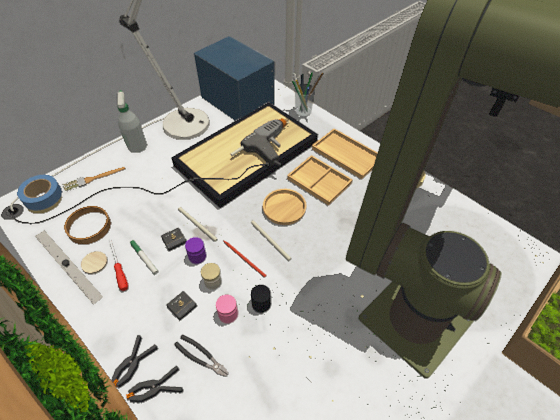

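View pics/top0.png

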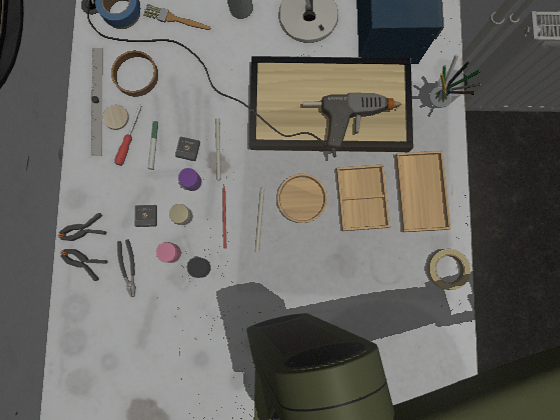

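View pics/wrist0.png

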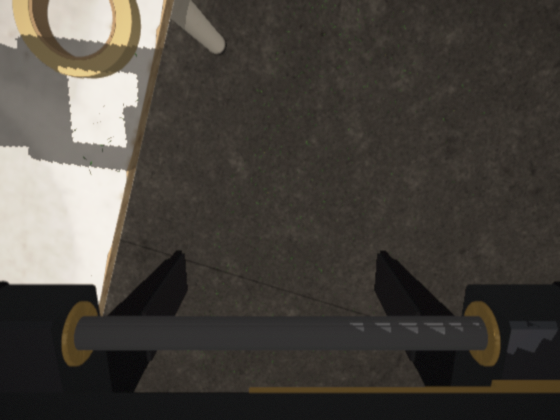

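```bash
cat > h.py <<'E'
import numpy as np, cv2
from bench import bot
from scipy.spatial.transform import Rotation as R
def cam(name):
    i=bot.camera_info(name); K=np.array(i["intrinsics"])
    if name=="wrist":
        s=bot.read_state(); T=np.eye(4); T[:3,:3]=R.from_quat(s["orientation"]).as_matrix(); T[:3,3]=s["eef_pos"]
        return K,T@np.array(i["T_tool_cam"])
    return K,np.array(i["extrinsics"])
def px(uv,z,KT):
    K,T=KT; uv=np.atleast_2d(np.array(uv,float)); d=np.c_[uv,np.ones(len(uv))]@np.linalg.inv(K).T@T[:3,:3].T
    o=T[:3,3]; return (o+d*((z-o[2])/d[:,2])[:,None])[:,:2]
def proj(P,KT):
    K,T=KT; P=np.atleast_2d(P); c=(P-T[:3,3])@T[:3,:3]; q=c@K.T; return q[:,:2]/q[:,2:]
E
python3 - <<'E'
from h import *
for c in ("top","scene"):
    im=bot.get_image(c)
    KT=cam(c)
    for n,z in (("glue_stick_a_center",5.5),("clock_motor_a_center",16),("pin_jar_center",62),("pencil_center",4.5),("marker_center",7.5),("long_tray",20),("two_bay_tray",20),("round_dish",20)):
        ms=bot.masks_of(n,c)
        for m in ms:
            if m["p"]<.3: continue
            v,u=np.nonzero(m["pixels"]); pts=px(np.c_[u,v],z,KT).astype(np.float32)
            (cx,cy),(w,h),a=cv2.minAreaRect(pts); 
            if w<h: w,h,a=h,w,a+90
            print(c,n,round(m["p"],2),m["bbox"],"ctr",round(cx),round(cy),"len",round(w),round(h),"ang",round(a%180,1),"mean",pts.mean(0).round())
print(bot.read_state()["clock"])
im=bot.get_image("top"); cv2.imwrite("pics/c1.png",cv2.resize(im[100:280,80:460],None,fx=2.1,fy=2.1,interpolation=cv2.INTER_CUBIC))
E
```

```text
top glue_stick_a_center 0.72 [178.8, 138.0, 21.0, 19.7] ctr 612 298 len 58 55 ang 79.2 mean [612. 298.]
top glue_stick_a_center 0.71 [257.4, 186.5, 8.0, 67.5] ctr 422 100 len 168 12 ang 176.5 mean [421. 100.]
top pin_jar_center 0.82 [168.6, 202.1, 24.8, 24.3] ctr 425 294 len 58 47 ang 46.6 mean [425. 294.]
top pin_jar_center 0.81 [179.0, 166.1, 25.3, 24.9] ctr 514 276 len 63 47 ang 46.0 mean [516. 277.]
top pin_jar_center 0.72 [155.7, 243.4, 24.8, 17.4] ctr 330 321 len 60 45 ang 90.8 mean [330. 321.]
top pin_jar_center 0.56 [187.3, 253.1, 26.5, 24.3] ctr 293 244 len 57 47 ang 90.8 mean [293. 245.]
top pin_jar_center 0.35 [277.3, 174.3, 49.8, 50.6] ctr 472 -9 len 127 122 ang 27.2 mean [472.  -9.]
top pencil_center 0.54 [220.9, 189.9, 5.7, 58.2] ctr 425 194 len 154 8 ang 1.9 mean [425. 194.]
top marker_center 0.63 [147.2, 119.4, 10.9, 48.7] ctr 621 393 len 131 17 ang 176.9 mean [623. 392.]
top long_tray 0.76 [392.9, 149.3, 56.1, 85.4] ctr 501 -326 len 212 129 ang 4.0 mean [ 500. -326.]
top two_bay_tray 0.92 [337.5, 165.6, 51.6, 63.1] ctr 485 -169 len 169 126 ang 4.4 mean [ 483. -170.]

[... 614 characters left out ...]
_jar_center 0.74 [252.5, 284.0, 16.5, 27.0] ctr 284 257 len 69 43 ang 138.7 mean [284. 258.]
scene pin_jar_center 0.7 [214.5, 295.8, 21.8, 26.1] ctr 319 334 len 69 46 ang 154.5 mean [319. 334.]
scene pencil_center 0.52 [232.1, 247.7, 34.7, 25.8] ctr 407 193 len 106 9 ang 0.3 mean [413. 192.]
scene marker_center 0.78 [133.3, 239.6, 24.9, 35.0] ctr 620 390 len 137 15 ang 177.3 mean [619. 390.]
scene long_tray 0.59 [312.7, 129.8, 65.4, 48.0] ctr 498 -321 len 221 140 ang 4.0 mean [ 498. -317.]
scene two_bay_tray 0.9 [285.2, 156.9, 67.1, 50.0] ctr 478 -165 len 177 138 ang 5.4 mean [ 475. -164.]
scene round_dish 0.85 [265.6, 190.6, 40.5, 37.2] ctr 476 -7 len 135 127 ang 136.5 mean [475.  -7.]
1.05
```

View pics/c1.png

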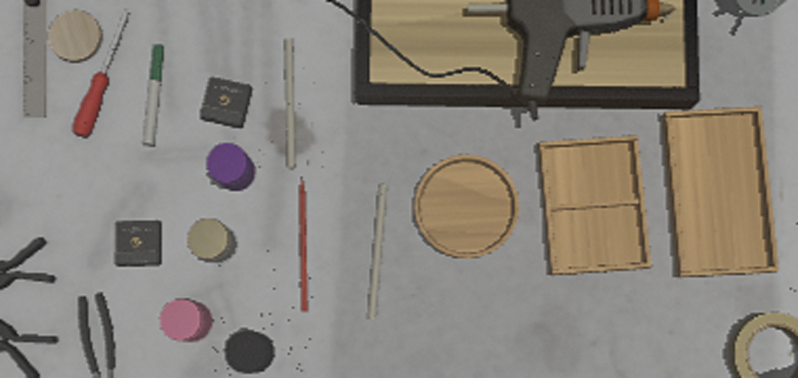

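```bash
cat > go.py <<'E'
import sys
from h import *
# usage: go.py x y z psi_deg(jaw angle)
def plan(x,y,z,psi=None):
    s=bot.read_state(); M=R.from_quat(s["orientation"]).as_matrix()
    cur=np.degrees(np.arctan2(M[1,0],M[0,0]))
    out="pos %s jaw %.1f zax %s q6 %.2f open %.1f F %s t %.1f"%(s["eef_pos"].round(1),cur,M[:,2].round(3),s["joints"][5],s["opening"],s["contact_force"].round(1),s["clock"])
    d=M.T@(np.array([x,y,z])-s["eef_pos"])
    if psi is not None:
        dz=-np.radians(psi-cur); c,sn=np.cos(dz),np.sin(dz)
        out+="\nturn first wz %.3f"%dz
        d=np.array([c*d[0]+sn*d[1],-sn*d[0]+c*d[1],d[2]])
    print(out+"\nshift after turn",d.round(1))
if __name__=="__main__": plan(*map(float,sys.argv[1:]))
E
python3 - <<'E'
from h import *
im=bot.get_image("top"); KT=cam("top")
p=px([(218.1,118.1),(218.6,180)],5.5,KT); print(p,p.mean(0))
E
python3 go.py 580 215 150 -86
```

```text
[[697.51348831 217.85770233]
 [525.74750691 210.6348644 ]] [611.63049761 214.24628337]
pos [ 208.  -615.8  214.7] jaw -71.3 zax [ 0. -0. -1.] q6 -0.08 open 95.1 F [-0.1 -0.1  0.9] t 1.1
turn first wz 0.256
shift after turn [-802.8 -429.    64.7]
```

```bash
python3 -m pendant '[{"wz":0.128},{"wz":0.128},{"x":-40,"y":-21.5,"z":3},{"x":-40,"y":-21.5,"z":3},{"x":-40,"y":-21.5,"z":3},{"x":-40,"y":-21.5,"z":3},{"x":-40,"y":-21.5,"z":3},{"x":-40,"y":-21.5,"z":3},{"x":-40,"y":-21.5,"z":3},{"x":-40,"y":-21.5,"z":3}]'; python3 -m pendant '[{"x":-40,"y":-21.5,"z":3},{"x":-40,"y":-21.5,"z":3},{"x":-40,"y":-21.5,"z":3},{"x":-40,"y":-21.5,"z":3},{"x":-40,"y":-21.5,"z":3},{"x":-40,"y":-21.5,"z":3},{"x":-40,"y":-21.5,"z":3},{"x":-40,"y":-21.5,"z":3},{"x":-40,"y":-21.5,"z":3},{"x":-40,"y":-21.5,"z":3}]'; python3 go.py 611 214 150 -87.5
```

```text
pos [ 208.  -615.8  214.7] jaw -71.3 zax [ 0. -0. -1.] q6 -0.08 open 95.1 F [-0.1 -0.1  0.9] t 1.1
turn first wz 0.282
shift after turn [-811.4 -438.8   64.7]$[0]: bad value
$[0]: bad value
```

```bash
python3 -m pendant '[{"wx":0,"wy":0,"wz":0.128,"x":0,"y":0,"z":0,"fingers":0}]'; python3 go.py 611 214 150 -87.5
```

```text
clock: 1.25
eef_pos: [208.0, -615.8, 214.6]
orientation: [0.772, -0.635, -0.0, -0.0]
contact_force: [0.2, 0.9, -0.4]
opening: 95.1
pos [ 208.  -615.8  214.6] jaw -78.9 zax [-0.  0. -1.] q6 0.05 open 95.1 F [ 0.2  0.9 -0.4] t 1.2
turn first wz 0.151
shift after turn [-811.4 -438.8   64.7]
```

```bash
python3 -m pendant '[{"wz":0.128,"fingers":0.4},{"x":-40,"y":-21.5,"z":3,"fingers":0.4}]'; python3 go.py 611 214 150 -87.5
```

```text
pos [ 208.  -615.8  214.6] jaw -78.9 zax [-0.  0. -1.] q6 0.05 open 95.1 F [ 0.2  0.9 -0.4] t 1.2
turn first wz 0.151
shift after turn [-811.4 -438.8   64.7]$[0]: bad value
```

Every key is required. Full rows then.

```bash
python3 -m pendant '[{"wx":0,"wy":0,"wz":0.145,"x":0,"y":0,"z":0,"fingers":0.4},{"wx":0,"wy":0,"wz":0,"x":-42,"y":-22,"z":3,"fingers":0.4},{"wx":0,"wy":0,"wz":0,"x":-42,"y":-22,"z":3,"fingers":0.4},{"wx":0,"wy":0,"wz":0,"x":-42,"y":-22,"z":3,"fingers":0.4},{"wx":0,"wy":0,"wz":0,"x":-42,"y":-22,"z":3,"fingers":0.4},{"wx":0,"wy":0,"wz":0,"x":-42,"y":-22,"z":3,"fingers":0.4},{"wx":0,"wy":0,"wz":0,"x":-42,"y":-22,"z":3,"fingers":0.4},{"wx":0,"wy":0,"wz":0,"x":-42,"y":-22,"z":3,"fingers":0.4},{"wx":0,"wy":0,"wz":0,"x":-42,"y":-22,"z":3,"fingers":0.4},{"wx":0,"wy":0,"wz":0,"x":-42,"y":-22,"z":3,"fingers":0.4}]'; python3 -m pendant '[{"wx":0,"wy":0,"wz":0,"x":-42,"y":-22,"z":3,"fingers":0.4},{"wx":0,"wy":0,"wz":0,"x":-42,"y":-22,"z":3,"fingers":0.4},{"wx":0,"wy":0,"wz":0,"x":-42,"y":-22,"z":3,"fingers":0.4},{"wx":0,"wy":0,"wz":0,"x":-42,"y":-22,"z":3,"fingers":0.4},{"wx":0,"wy":0,"wz":0,"x":-42,"y":-22,"z":3,"fingers":0.4},{"wx":0,"wy":0,"wz":0,"x":-42,"y":-22,"z":3,"fingers":0.4},{"wx":0,"wy":0,"wz":0,"x":-42,"y":-22,"z":3,"fingers":0.4},{"wx":0,"wy":0,"wz":0,"x":-42,"y":-22,"z":3,"fingers":0.4},{"wx":0,"wy":0,"wz":0,"x":-42,"y":-22,"z":3,"fingers":0.4},{"wx":0,"wy":0,"wz":0,"x":0,"y":0,"z":0,"fingers":0.4}]'; python3 go.py 611 214 150 -87.5
```

```text
clock: 2.25
eef_pos: [386.2, -226.2, 187.9]
orientation: [0.725, -0.688, 0.001, -0.0]
contact_force: [1.2, 0.2, 1.0]
opening: 57.0
clock: 3.25
eef_pos: [564.6, 164.3, 160.0]
orientation: [0.727, -0.686, -0.001, -0.0]
contact_force: [-0.2, -0.0, -0.1]
opening: 57.0
pos [564.6 164.3 160. ] jaw -86.7 zax [-0.     0.001 -1.   ] q6 1.70 open 57.0 F [-0.2 -0.  -0.1] t 3.2
turn first wz 0.014
shift after turn [-47.6 -48.6  10. ]
```

```bash
python3 -m pendant '[{"wx":0,"wy":0,"wz":0.014,"x":-24,"y":-24,"z":5,"fingers":0.4},{"wx":0,"wy":0,"wz":0,"x":-24,"y":-24,"z":5,"fingers":0.4},{"wx":0,"wy":0,"wz":0,"x":0,"y":0,"z":0,"fingers":0.4},{"wx":0,"wy":0,"wz":0,"x":0,"y":0,"z":0,"fingers":0.4}]'; python3 go.py 611 214 150 -87.5; python3 - <<'E'
from h import *
KT=cam("wrist"); cv2.imwrite("pics/w1.png",bot.get_image("wrist"))
for n,z in (("glue_stick_a_center",5.5),("clock_motor_a_center",16)):
  for m in bot.masks_of(n,"wrist"):
    v,u=np.nonzero(m["pixels"]); pts=px(np.c_[u,v],z,KT).astype(np.float32)
    (cx,cy),(w,h),a=cv2.minAreaRect(pts)
    if w<h: w,h,a=h,w,a+90
    print(n,round(m["p"],2),m["bbox"],cx,cy,w,h,a%180)
E
```

```text
clock: 3.65
eef_pos: [609.0, 209.7, 150.2]
orientation: [0.721, -0.693, -0.0, 0.001]
contact_force: [-0.1, -0.7, -0.0]
opening: 56.9
pos [609.  209.7 150.2] jaw -87.8 zax [-0.001 -0.001 -1.   ] q6 1.78 open 56.9 F [-0.1 -0.7 -0. ] t 3.6
turn first wz -0.005
shift after turn [-4.2 -2.2  0.2]
clock_motor_a_center 0.76 [145.2, 156.2, 72.2, 77.9] 612.6912841796875 295.16107177734375 57.79695129394531 57.3524284362793 169.03338623046875
```

View pics/w1.png

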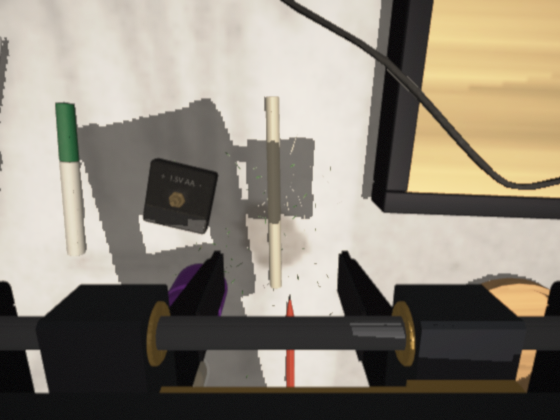

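```bash
python3 - <<'E'
from h import *
KT=cam("wrist")
p=px([(272,97),(275.5,288)],6,KT); print(p,p.mean(0),np.linalg.norm(p[0]-p[1]),np.degrees(np.arctan2(*(p[0]-p[1])[::-1])))
E
python3 go.py 610 213.5 3 -87.5
```

```text
[[695.89616299 219.12746098]
 [524.43497357 210.38097257]] [610.16556828 214.75421677] 171.68413012159158 2.9202110946314717
pos [608.9 209.2 151. ] jaw -87.8 zax [ 0. -0. -1.] q6 1.78 open 57.2 F [-0.1 -0.   0.7] t 3.8
turn first wz -0.006
shift after turn [ -4.3  -1.3 148. ]
```

```bash
python3 -m pendant '[{"wx":0,"wy":0,"wz":-0.01,"x":-5,"y":-1,"z":35,"fingers":0.6},{"wx":0,"wy":0,"wz":0,"x":0,"y":0,"z":35,"fingers":0.6},{"wx":0,"wy":0,"wz":0,"x":0,"y":0,"z":35,"fingers":0.6},{"wx":0,"wy":0,"wz":0,"x":0,"y":0,"z":25,"fingers":0.6},{"wx":0,"wy":0,"wz":0,"x":0,"y":0,"z":10,"fingers":0.6},{"wx":0,"wy":0,"wz":0,"x":0,"y":0,"z":5,"fingers":0.6},{"wx":0,"wy":0,"wz":0,"x":0,"y":0,"z":2,"fingers":0.6},{"wx":0,"wy":0,"wz":0,"x":0,"y":0,"z":0,"fingers":0.6}]' 15; python3 go.py 610 214.5 3 -87.5
```

```text
clock: 4.6
eef_pos: [611.3, 215.4, 5.4]
orientation: [0.724, -0.69, 0.001, -0.001]
contact_force: [0.8, -0.8, -0.9]
opening: 38.2
pos [611.3 215.4   5.4] jaw -87.2 zax [ 0.003  0.001 -1.   ] q6 1.78 open 38.2 F [ 0.8 -0.8 -0.9] t 4.6
turn first wz 0.005
shift after turn [0.8 1.3 2.3]
```

```bash
python3 -m pendant '[{"wx":0,"wy":0,"wz":0,"x":0,"y":1,"z":2.5,"fingers":0.6},{"wx":0,"wy":0,"wz":0,"x":0,"y":0,"z":0,"fingers":1},{"wx":0,"wy":0,"wz":0,"x":0,"y":0,"z":0,"fingers":1},{"wx":0,"wy":0,"wz":0,"x":0,"y":0,"z":0,"fingers":1},{"wx":0,"wy":0,"wz":0,"x":0,"y":0,"z":0,"fingers":1},{"wx":0,"wy":0,"wz":0,"x":0,"y":0,"z":0,"fingers":1},{"wx":0,"wy":0,"wz":0,"x":0,"y":0,"z":0,"fingers":1}]' 15; python3 go.py 501 -304 150 -86
```

```text
clock: 5.3
eef_pos: [609.2, 215.2, 1.3]
orientation: [0.724, -0.69, -0.0, -0.0]
contact_force: [-0.2, 0.4, -0.2]
opening: 10.9
pos [609.2 215.2   1.3] jaw -87.2 zax [ 0.  0. -1.] q6 1.78 open 10.9 F [-0.2  0.4 -0.2] t 5.3
turn first wz -0.021
shift after turn [ 510.4  144.1 -148.8]
```

```bash
python3 -m pendant '[{"wx":0,"wy":0,"wz":0,"x":0,"y":0,"z":-20,"fingers":1},{"wx":0,"wy":0,"wz":0,"x":0,"y":0,"z":-40,"fingers":1},{"wx":0,"wy":0,"wz":0,"x":0,"y":0,"z":-40,"fingers":1},{"wx":0,"wy":0,"wz":-0.02,"x":0,"y":0,"z":-40,"fingers":1},{"wx":0,"wy":0,"wz":0,"x":36,"y":11,"z":0,"fingers":1},{"wx":0,"wy":0,"wz":0,"x":38,"y":11,"z":0,"fingers":1},{"wx":0,"wy":0,"wz":0,"x":38,"y":11,"z":0,"fingers":1},{"wx":0,"wy":0,"wz":0,"x":38,"y":11,"z":0,"fingers":1},{"wx":0,"wy":0,"wz":0,"x":38,"y":11,"z":0,"fingers":1},{"wx":0,"wy":0,"wz":0,"x":38,"y":11,"z":0,"fingers":1}]'; python3 -m pendant '[{"wx":0,"wy":0,"wz":0,"x":38,"y":11,"z":0,"fingers":1},{"wx":0,"wy":0,"wz":0,"x":38,"y":11,"z":0,"fingers":1},{"wx":0,"wy":0,"wz":0,"x":38,"y":11,"z":0,"fingers":1},{"wx":0,"wy":0,"wz":0,"x":38,"y":11,"z":0,"fingers":1},{"wx":0,"wy":0,"wz":0,"x":38,"y":11,"z":0,"fingers":1},{"wx":0,"wy":0,"wz":0,"x":38,"y":11,"z":0,"fingers":1},{"wx":0,"wy":0,"wz":0,"x":38,"y":11,"z":0,"fingers":1},{"wx":0,"wy":0,"wz":0,"x":38,"y":11,"z":0,"fingers":1},{"wx":0,"wy":0,"wz":0,"x":0,"y":0,"z":0,"fingers":1}]';  python3 go.py 501 -326 150 -86; python3 - <<'E'
from h import *
KT=cam("wrist"); cv2.imwrite("pics/w2.png",bot.get_image("wrist"))
for n,z in (("long_tray",20),("two_bay_tray",20)):
  for m in bot.masks_of(n,"wrist"):
    v,u=np.nonzero(m["pixels"]); pts=px(np.c_[u,v],z,KT).astype(np.float32)
    (cx,cy),(w,h),a=cv2.minAreaRect(pts)
    if w<h: w,h,a=h,w,a+90
    print(n,round(m["p"],2),m["bbox"],cx,cy,w,h,a%180)
E
```

```text
clock: 6.3
eef_pos: [558.2, -16.3, 141.1]
orientation: [0.731, -0.682, 0.0, -0.0]
contact_force: [0.1, -0.0, 0.0]
opening: 11.0
clock: 7.2
eef_pos: [490.8, -328.1, 141.3]
orientation: [0.729, -0.684, 0.001, 0.001]
contact_force: [0.5, 0.4, 0.6]
opening: 11.0
pos [ 490.8 -328.1  141.3] jaw -86.3 zax [ 0.    -0.001 -1.   ] q6 0.83 open 11.0 F [0.5 0.4 0.6] t 7.2
turn first wz -0.006
shift after turn [ -1.3 -10.3  -8.7]
long_tray 0.84 [201.0, 51.4, 166.9, 231.1] 515.7368774414062 -329.6855773925781 184.62294006347656 121.45516204833984 3.828695058822632
two_bay_tray 0.65 [0.0, 95.7, 182.6, 203.4] 484.2274169921875 -175.89675903320312 168.8761749267578 130.83132934570312 4.9338908195495605
```

View pics/w2.png

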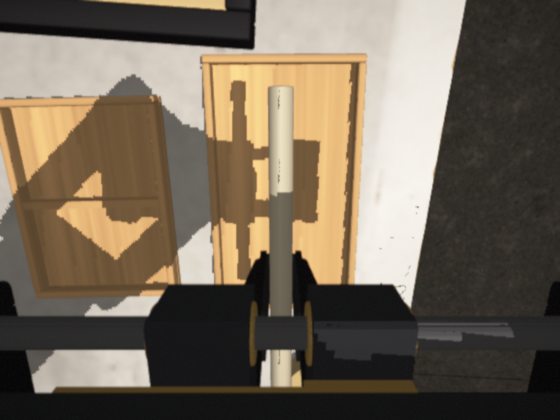

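```bash
python3 - <<'E'
from h import *
KT=cam("wrist")
p=px([(203,57),(366,56)],20,KT); d=p[1]-p[0]; print(p,np.linalg.norm(d),np.degrees(np.arctan2(*d[::-1])))
n=np.array([d[1],-d[0]])/np.linalg.norm(d); print("tray c",p.mean(0)+n*105)
p=px([(281,87)],141+4.5,KT);print("stick tip",p)
q=px([(160,97),(179,295)],20,KT); print(q)
E
```

```text
[[ 601.96986363 -259.59333745]
 [ 610.80286909 -378.22756262]] 118.96260490339941 -85.74185421302073
tray c [ 501.67620427 -326.70672831]
stick tip [[ 578.52737128 -318.15488824]]
[[ 571.90184606 -227.64018455]
 [ 407.1201599  -240.51174589]]
```

```bash
python3 go.py 501 -349 8 -85.8
```

```text
pos [ 491.8 -323.8  140.9] jaw -86.1 zax [-0.     0.001 -1.   ] q6 0.83 open 11.1 F [-0.1  0.2 -0.1] t 7.3
turn first wz -0.005
shift after turn [ 26.   -7.4 132.8]
```

```bash
python3 -m pendant '[{"wx":0,"wy":0,"wz":0,"x":0,"y":0,"z":0,"fingers":1},{"wx":0,"wy":0,"wz":0,"x":0,"y":0,"z":0,"fingers":1},{"wx":0,"wy":0,"wz":0,"x":0,"y":0,"z":0,"fingers":1}]';  python3 go.py 501 -349 8 -85.8; python3 - <<'E'
from h import *
s=[bot.read_state()["eef_pos"].round(1) for _ in range(3)]; print(s)
KT=cam("wrist"); im=bot.get_image("wrist"); cv2.imwrite("pics/w3.png",cv2.resize(im[30:310,0:400],None,fx=2,fy=2))
np.save("KT3.npy",KT[1])
E
```

```text
clock: 7.65
eef_pos: [492.2, -323.2, 141.2]
orientation: [0.732, -0.682, 0.0, -0.0]
contact_force: [-0.2, 0.1, -0.1]
opening: 11.0
pos [ 492.2 -323.2  141.2] jaw -86.0 zax [ 0.  0. -1.] q6 0.83 open 11.0 F [-0.2  0.1 -0.1] t 7.7
turn first wz -0.003
shift after turn [ 26.3  -6.8 133.2]
[array([ 492.2, -323.2,  141.2]), array([ 492.2, -323.2,  141.2]), array([ 492.2, -323.2,  141.2])]
```

View pics/w3.png

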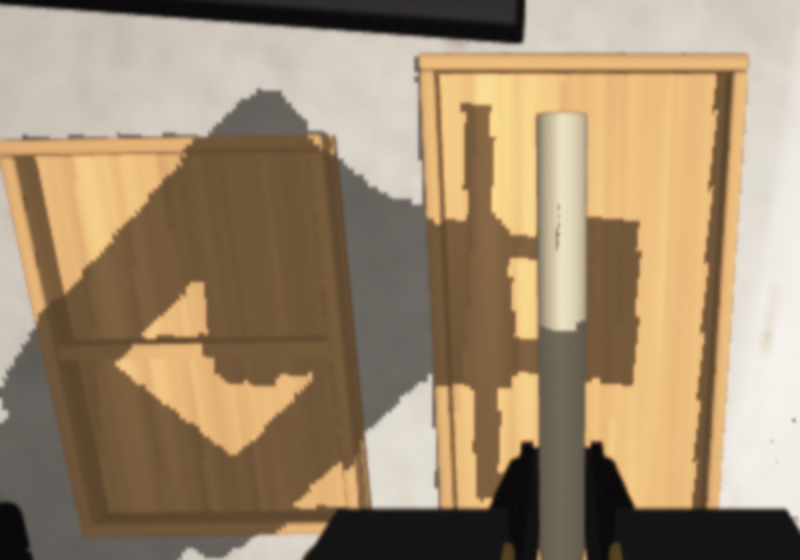

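```bash
python3 - <<'E'
from h import *
KT=(cam("wrist")[0],np.load("KT3.npy"))
p=px([(210,58.5),(374,57.5)],20,KT); d=p[1]-p[0]; print(p,np.linalg.norm(d),np.degrees(np.arctan2(*d[::-1])))
n=np.array([d[1],-d[0]])/np.linalg.norm(d); print("tray c",p.mean(0)+n*105)
p=px([(280.5,86)],141+4.5,KT);print("stick tip",p)
q=px([(1,104),(166.5,98),(184,291),(42,297)],20,KT); print(q,q.mean(0))
for a,b in ((0,1),(1,2),(2,3),(3,0)): d=q[b]-q[a]; print(np.linalg.norm(d),np.degrees(np.arctan2(*d[::-1])))
E
python3 go.py 501 -348 8 -85.8
```

```text
[[ 601.7831518  -264.00406407]
 [ 610.92362684 -383.64647457]] 119.9910608059209 -85.63118730100945
tray c [ 501.65848107 -331.82378082]
stick tip [[ 579.41549003 -317.21994415]]
[[ 558.75010776 -107.02070019]
 [ 571.89892516 -231.82157298]
 [ 411.56936872 -244.55245425]
 [ 396.96917982 -120.08186396]] [ 484.79689537 -175.86914784]
125.4916301903943 -83.98559823559611
160.8342065759542 -175.45998548486034
125.32395367122861 96.69012652071163
162.30730928367703 4.615686183351788
pos [ 492.2 -323.4  141.2] jaw -86.0 zax [ 0.  0. -1.] q6 0.83 open 10.7 F [ 0.4  1.  -0.1] t 7.7
turn first wz -0.003
shift after turn [ 25.2  -6.9 133.2]
```

```bash
python3 -m pendant '[{"wx":0,"wy":0,"wz":0,"x":14,"y":-4,"z":10,"fingers":1},{"wx":0,"wy":0,"wz":0,"x":13.5,"y":-3,"z":30,"fingers":1},{"wx":0,"wy":0,"wz":0,"x":0,"y":0,"z":40,"fingers":1},{"wx":0,"wy":0,"wz":0,"x":0,"y":0,"z":25,"fingers":1},{"wx":0,"wy":0,"wz":0,"x":0,"y":0,"z":10,"fingers":1},{"wx":0,"wy":0,"wz":0,"x":0,"y":0,"z":0,"fingers":1},{"wx":0,"wy":0,"wz":0,"x":0,"y":0,"z":0,"fingers":1}]';  python3 go.py 501 -350 8 -85.8; python3 - <<'E'
from h import *
im=bot.get_image("wrist"); cv2.imwrite("pics/w4.png",im)
E
```

```text
clock: 8.4
eef_pos: [501.8, -351.6, 27.6]
orientation: [0.731, -0.682, 0.001, -0.0]
contact_force: [0.4, -0.3, -0.1]
opening: 11.1
pos [ 501.8 -351.6   27.6] jaw -86.0 zax [ 0.002 -0.001 -1.   ] q6 0.80 open 11.1 F [ 0.4 -0.3 -0.1] t 8.4
turn first wz -0.004
shift after turn [-1.7  0.7 19.6]
```

View pics/w4.png

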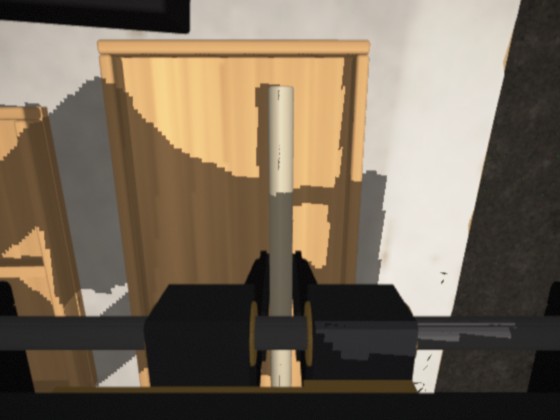

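```bash
python3 -m pendant '[{"wx":0,"wy":0,"wz":0,"x":0,"y":0,"z":12,"fingers":1},{"wx":0,"wy":0,"wz":0,"x":0,"y":0,"z":5,"fingers":1},{"wx":0,"wy":0,"wz":0,"x":0,"y":0,"z":2.5,"fingers":1},{"wx":0,"wy":0,"wz":0,"x":0,"y":0,"z":0,"fingers":1},{"wx":0,"wy":0,"wz":0,"x":0,"y":0,"z":0,"fingers":0.72},{"wx":0,"wy":0,"wz":0,"x":0,"y":0,"z":0,"fingers":0.72},{"wx":0,"wy":0,"wz":0,"x":0,"y":0,"z":0,"fingers":0.72},{"wx":0,"wy":0,"wz":0,"x":0,"y":0,"z":-10,"fingers":0.72},{"wx":0,"wy":0,"wz":0,"x":0,"y":0,"z":-50,"fingers":0.72},{"wx":0,"wy":0,"wz":0,"x":0,"y":0,"z":-50,"fingers":0.72}]';  python3 go.py 421 100 130 -93.5
```

```text
clock: 9.45
eef_pos: [499.7, -350.2, 116.6]
orientation: [0.731, -0.682, -0.002, 0.0]
contact_force: [0.9, -1.3, 0.2]
opening: 26.6
pos [ 499.7 -350.2  116.6] jaw -86.1 zax [-0.003  0.002 -1.   ] q6 0.80 open 26.6 F [ 0.9 -1.3  0.2] t 9.4
turn first wz 0.130
shift after turn [-444.6  106.1  -12. ]
```

```bash
python3 -m pendant '[{"wx":0,"wy":0,"wz":0.13,"x":0,"y":0,"z":-20,"fingers":0.6},{"wx":0,"wy":0,"wz":0,"x":-40,"y":9.6,"z":0,"fingers":0.5},{"wx":0,"wy":0,"wz":0,"x":-40,"y":9.6,"z":0,"fingers":0.5},{"wx":0,"wy":0,"wz":0,"x":-40,"y":9.6,"z":0,"fingers":0.5},{"wx":0,"wy":0,"wz":0,"x":-40,"y":9.6,"z":0,"fingers":0.5},{"wx":0,"wy":0,"wz":0,"x":-40,"y":9.6,"z":0,"fingers":0.5},{"wx":0,"wy":0,"wz":0,"x":-40,"y":9.6,"z":0,"fingers":0.5},{"wx":0,"wy":0,"wz":0,"x":-40,"y":9.6,"z":0,"fingers":0.5},{"wx":0,"wy":0,"wz":0,"x":-40,"y":9.6,"z":0,"fingers":0.5},{"wx":0,"wy":0,"wz":0,"x":-40,"y":9.6,"z":0,"fingers":0.5}]';python3 -m pendant '[{"wx":0,"wy":0,"wz":0,"x":-40,"y":9.6,"z":0,"fingers":0.5},{"wx":0,"wy":0,"wz":0,"x":-40,"y":9.6,"z":0,"fingers":0.5},{"wx":0,"wy":0,"wz":0,"x":0,"y":0,"z":0,"fingers":0.5},{"wx":0,"wy":0,"wz":0,"x":0,"y":0,"z":0,"fingers":0.5},{"wx":0,"wy":0,"wz":0,"x":0,"y":0,"z":0,"fingers":0.5}]';  python3 go.py 421 100 3 -93.5;python3 - <<'E'
from h import *
KT=cam("wrist");np.save("KT.npy",KT[1]); im=bot.get_image("wrist"); cv2.imwrite("pics/w5.png",im)
E
```

```text
clock: 10.45
eef_pos: [436.2, 15.0, 137.6]
orientation: [-0.685, 0.729, -0.001, 0.001]
contact_force: [1.2, 0.2, 0.1]
opening: 47.1
clock: 10.95
eef_pos: [422.6, 93.8, 137.0]
orientation: [-0.685, 0.729, -0.0, 0.0]
contact_force: [-0.1, -0.0, 0.3]
opening: 47.7
pos [422.6  93.8 137. ] jaw -93.5 zax [ 0.001 -0.    -1.   ] q6 1.73 open 47.7 F [-0.1 -0.   0.3] t 10.9
turn first wz -0.001
shift after turn [ -6.1   2.1 134. ]
```

View pics/w5.png

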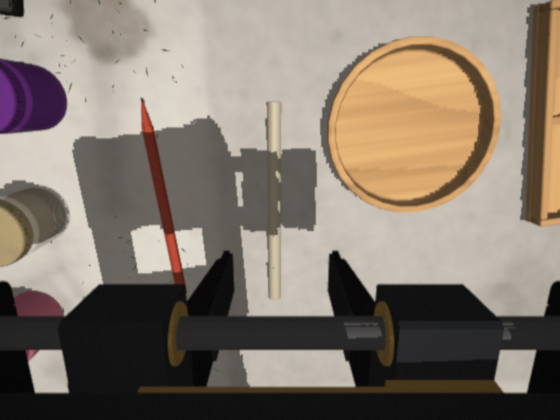

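```bash
python3 - <<'E'
from h import *
KT=(cam("wrist")[0],np.load("KT.npy"))
p=px([(274,102),(274.5,298)],6,KT); print(p.mean(0),np.linalg.norm(p[0]-p[1]),np.degrees(np.arctan2(*(p[0]-p[1])[::-1])))
q=px([(329,140),(499,120),(418,38),(405,211)],20,KT); print(q, q[:2].mean(0),q[2:].mean(0))
E
python3 go.py 421 98 3 -93.3
```

```text
[421.04929543  98.84491565] 170.32638656675604 -3.6595844970768368
[[475.45651058  53.0355097 ]
 [482.37783074 -75.36747454]
 [542.8897529  -11.96184802]
 [415.26944815  -6.86945063]] [478.91717066 -11.16598242] [479.07960052  -9.41564933]
pos [422.6  93.6 136.9] jaw -93.6 zax [ 0. -0. -1.] q6 1.73 open 47.5 F [ 0.1 -0.2  0.7] t 11.0
turn first wz -0.005
shift after turn [ -4.4   1.9 133.9]
```

```bash
python3 -m pendant '[{"wx":0,"wy":0,"wz":0,"x":-5,"y":2,"z":40,"fingers":0.6},{"wx":0,"wy":0,"wz":0,"x":0,"y":0,"z":40,"fingers":0.6},{"wx":0,"wy":0,"wz":0,"x":0,"y":0,"z":35,"fingers":0.6},{"wx":0,"wy":0,"wz":0,"x":0,"y":0,"z":12,"fingers":0.6},{"wx":0,"wy":0,"wz":0,"x":0,"y":0,"z":4,"fingers":0.6},{"wx":0,"wy":0,"wz":0,"x":0,"y":0,"z":0,"fingers":0.6},{"wx":0,"wy":0,"wz":0,"x":0,"y":0,"z":0,"fingers":0.6}]' 15; python3 go.py 421 98.8 2 -93.5
```

```text
clock: 11.7
eef_pos: [422.5, 99.5, 7.6]
orientation: [-0.685, 0.729, -0.001, 0.001]
contact_force: [-0.3, 0.4, 0.2]
opening: 38.0
pos [422.5  99.5   7.6] jaw -93.5 zax [ 0.004  0.    -1.   ] q6 1.74 open 38.0 F [-0.3  0.4  0.2] t 11.7
turn first wz -0.001
shift after turn [0.8 1.5 5.6]
```

```bash
python3 -m pendant '[{"wx":0,"wy":0,"wz":0,"x":0,"y":0,"z":3,"fingers":0.6},{"wx":0,"wy":0,"wz":0,"x":0,"y":0,"z":0,"fingers":1},{"wx":0,"wy":0,"wz":0,"x":0,"y":0,"z":0,"fingers":1},{"wx":0,"wy":0,"wz":0,"x":0,"y":0,"z":0,"fingers":1},{"wx":0,"wy":0,"wz":0,"x":0,"y":0,"z":0,"fingers":1},{"wx":0,"wy":0,"wz":0,"x":0,"y":0,"z":0,"fingers":1}]' 15; python3 go.py 503 -310 150 -86
```

```text
clock: 12.3
eef_pos: [420.7, 99.7, 2.8]
orientation: [-0.685, 0.728, -0.0, 0.0]
contact_force: [-0.6, -0.0, 0.2]
opening: 11.1
pos [420.7  99.7   2.8] jaw -93.5 zax [ 0.  0. -1.] q6 1.74 open 11.1 F [-0.6 -0.   0.2] t 12.3
turn first wz -0.131
shift after turn [ 414.4  -53.6 -147.2]
```

```bash
python3 -m pendant '[{"wx":0,"wy":0,"wz":0,"x":0,"y":0,"z":-20,"fingers":1},{"wx":0,"wy":0,"wz":0,"x":0,"y":0,"z":-40,"fingers":1},{"wx":0,"wy":0,"wz":0,"x":0,"y":0,"z":-45,"fingers":1},{"wx":0,"wy":0,"wz":-0.13,"x":0,"y":0,"z":-25,"fingers":1},{"wx":0,"wy":0,"wz":0,"x":34,"y":-6,"z":0,"fingers":1},{"wx":0,"wy":0,"wz":0,"x":42,"y":-6,"z":0,"fingers":1},{"wx":0,"wy":0,"wz":0,"x":42,"y":-6,"z":0,"fingers":1},{"wx":0,"wy":0,"wz":0,"x":42,"y":-5,"z":0,"fingers":1},{"wx":0,"wy":0,"wz":0,"x":42,"y":-5,"z":0,"fingers":1},{"wx":0,"wy":0,"wz":0,"x":42,"y":-5,"z":0,"fingers":1}]'; python3 -m pendant '[{"wx":0,"wy":0,"wz":0,"x":42,"y":-5,"z":0,"fingers":1},{"wx":0,"wy":0,"wz":0,"x":42,"y":-5,"z":0,"fingers":1},{"wx":0,"wy":0,"wz":0,"x":42,"y":-5,"z":0,"fingers":1},{"wx":0,"wy":0,"wz":0,"x":40,"y":-5,"z":0,"fingers":1},{"wx":0,"wy":0,"wz":0,"x":0,"y":0,"z":10,"fingers":1},{"wx":0,"wy":0,"wz":0,"x":0,"y":0,"z":40,"fingers":1},{"wx":0,"wy":0,"wz":0,"x":0,"y":0,"z":35,"fingers":1},{"wx":0,"wy":0,"wz":0,"x":0,"y":0,"z":0,"fingers":1},{"wx":0,"wy":0,"wz":0,"x":0,"y":0,"z":0,"fingers":1}]';  python3 go.py 500 -311 9 -85.9;python3 - <<'E'
from h import *
KT=cam("wrist");np.save("KT.npy",KT[1]); im=bot.get_image("wrist"); cv2.imwrite("pics/w6.png",im)
E
```

```text
clock: 13.3
eef_pos: [470.3, -143.3, 132.6]
orientation: [0.731, -0.682, 0.0, -0.0]
contact_force: [1.3, 0.4, -0.3]
opening: 11.0
clock: 14.2
eef_pos: [501.1, -304.8, 47.1]
orientation: [0.731, -0.682, -0.001, 0.0]
contact_force: [-0.4, -0.2, -0.1]
opening: 10.9
pos [ 501.1 -304.8   47.1] jaw -86.0 zax [-0.002  0.001 -1.   ] q6 0.86 open 10.9 F [-0.4 -0.2 -0.1] t 14.2
turn first wz -0.002
shift after turn [ 6.2  1.5 38.1]
```

View pics/w6.png

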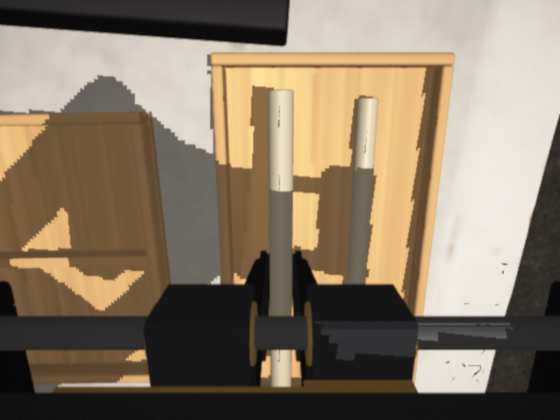

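```bash
python3 -m pendant '[{"wx":0,"wy":0,"wz":0,"x":5.5,"y":1,"z":20,"fingers":1},{"wx":0,"wy":0,"wz":0,"x":0,"y":0,"z":12,"fingers":1},{"wx":0,"wy":0,"wz":0,"x":0,"y":0,"z":5,"fingers":1},{"wx":0,"wy":0,"wz":0,"x":0,"y":0,"z":0,"fingers":1},{"wx":0,"wy":0,"wz":0,"x":0,"y":0,"z":0,"fingers":1}]';  python3 go.py 500 -311 9 -85.9
```

```text
clock: 14.75
eef_pos: [501.6, -311.5, 11.5]
orientation: [0.731, -0.682, 0.001, -0.0]
contact_force: [0.4, -0.5, 1.1]
opening: 10.9
pos [ 501.6 -311.5   11.5] jaw -86.1 zax [ 0.001 -0.001 -1.   ] q6 0.86 open 10.9 F [ 0.4 -0.5  1.1] t 14.8
turn first wz -0.003
shift after turn [-0.6  1.5  2.5]
```

```bash
python3 -m pendant '[{"wx":0,"wy":0,"wz":0,"x":0,"y":0,"z":1.5,"fingers":1},{"wx":0,"wy":0,"wz":0,"x":0,"y":0,"z":0,"fingers":1},{"wx":0,"wy":0,"wz":0,"x":0,"y":0,"z":0,"fingers":0.74},{"wx":0,"wy":0,"wz":0,"x":0,"y":0,"z":0,"fingers":0.74},{"wx":0,"wy":0,"wz":0,"x":0,"y":0,"z":0,"fingers":0.74},{"wx":0,"wy":0,"wz":0,"x":0,"y":0,"z":-10,"fingers":0.74},{"wx":0,"wy":0,"wz":0,"x":0,"y":0,"z":-50,"fingers":0.74},{"wx":0,"wy":0,"wz":0,"x":0,"y":0,"z":-50,"fingers":0.5},{"wx":0,"wy":0,"wz":0,"x":0,"y":0,"z":-30,"fingers":0.2},{"wx":0,"wy":0,"wz":0,"x":0,"y":0,"z":0,"fingers":0.2}]';  python3 go.py 420 396 140 -87;python3 - <<'E'
from h import *
KT=cam("wrist");np.save("KT.npy",KT[1]); im=bot.get_image("wrist"); cv2.imwrite("pics/w7.png",im)
E
```

```text
clock: 15.75
eef_pos: [504.4, -313.7, 157.1]
orientation: [0.731, -0.682, 0.006, -0.001]
contact_force: [-0.5, 1.2, 1.7]
opening: 43.2
pos [ 504.4 -313.7  157.1] jaw -86.1 zax [ 0.01  -0.008 -1.   ] q6 0.86 open 43.2 F [-0.5  1.2  1.7] t 15.8
turn first wz 0.016
shift after turn [-713.3   47.2   10.8]
```

View pics/w7.png

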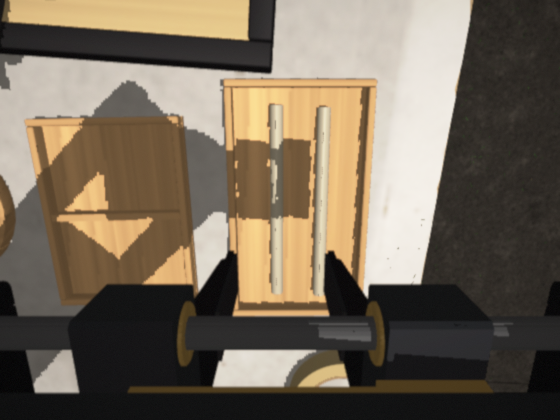

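```bash
python3 -m pendant '[{"wx":0,"wy":0,"wz":0.015,"x":-30,"y":2,"z":0,"fingers":0.25},{"wx":0,"wy":0,"wz":0,"x":-42,"y":3,"z":0,"fingers":0.25},{"wx":0,"wy":0,"wz":0,"x":-42,"y":3,"z":0,"fingers":0.25},{"wx":0,"wy":0,"wz":0,"x":-42,"y":3,"z":0,"fingers":0.25},{"wx":0,"wy":0,"wz":0,"x":-42,"y":3,"z":0,"fingers":0.25},{"wx":0,"wy":0,"wz":0,"x":-42,"y":3,"z":0,"fingers":0.25},{"wx":0,"wy":0,"wz":0,"x":-42,"y":3,"z":0,"fingers":0.25},{"wx":0,"wy":0,"wz":0,"x":-42,"y":3,"z":0,"fingers":0.25},{"wx":0,"wy":0,"wz":0,"x":-42,"y":3,"z":0,"fingers":0.25},{"wx":0,"wy":0,"wz":0,"x":-42,"y":3,"z":0,"fingers":0.25}]'; python3 -m pendant '[{"wx":0,"wy":0,"wz":0,"x":-42,"y":3,"z":0,"fingers":0.25},{"wx":0,"wy":0,"wz":0,"x":-42,"y":3,"z":0,"fingers":0.25},{"wx":0,"wy":0,"wz":0,"x":-42,"y":3,"z":0,"fingers":0.25},{"wx":0,"wy":0,"wz":0,"x":-42,"y":3,"z":0,"fingers":0.25},{"wx":0,"wy":0,"wz":0,"x":-42,"y":3,"z":0,"fingers":0.25},{"wx":0,"wy":0,"wz":0,"x":-42,"y":3,"z":0,"fingers":0.25},{"wx":0,"wy":0,"wz":0,"x":-42,"y":3,"z":0,"fingers":0.25},{"wx":0,"wy":0,"wz":0,"x":0,"y":0,"z":0,"fingers":0.25},{"wx":0,"wy":0,"wz":0,"x":0,"y":0,"z":0,"fingers":0.25},{"wx":0,"wy":0,"wz":0,"x":0,"y":0,"z":0,"fingers":0.25}]';  python3 go.py 426 396 140 -87;python3 - <<'E'
from h import *
KT=cam("wrist");np.save("KT.npy",KT[1]); im=bot.get_image("wrist"); cv2.imwrite("pics/w8.png",im)
for m in bot.masks_of("clock_motor_a_center","wrist"):
    v,u=np.nonzero(m["pixels"]); pts=px(np.c_[u,v],16,KT).astype(np.float32)
    (cx,cy),(w,h),a=cv2.minAreaRect(pts)
    print(round(m["p"],2),m["bbox"],cx,cy,w,h,a%90)
E
```

```text
clock: 16.8
eef_pos: [448.0, 96.0, 147.6]
orientation: [0.726, -0.688, -0.001, 0.001]
contact_force: [0.4, -0.4, 0.7]
opening: 71.2
clock: 17.8
eef_pos: [412.4, 385.8, 147.9]
orientation: [0.726, -0.688, -0.0, 0.001]
contact_force: [-0.5, -0.6, -0.5]
opening: 71.3
pos [412.4 385.8 147.9] jaw -86.9 zax [-0.002 -0.002 -1.   ] q6 2.17 open 71.3 F [-0.5 -0.6 -0.5] t 17.8
turn first wz 0.001
shift after turn [ -9.5 -14.1   7.9]
```

View pics/w8.png

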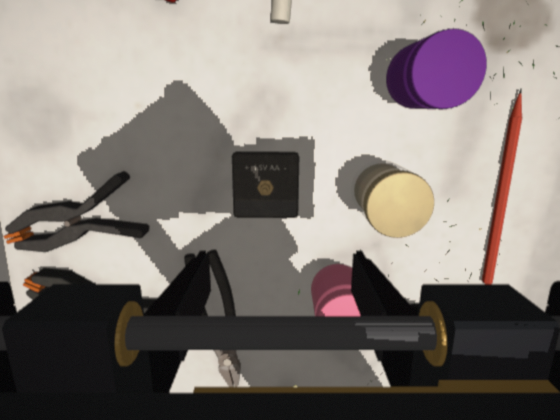

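```bash
python3 - <<'E'
from h import *
KT=(cam("wrist")[0],np.load("KT.npy"))
im=cv2.imread("pics/w8.png"); g=cv2.cvtColor(im,cv2.COLOR_BGR2GRAY); sub=(g[130:235,215:312]<55).astype(np.uint8)
n,l,s,_=cv2.connectedComponentsWithStats(sub); k=1+s[1:,4].argmax(); print(s[k])
v,u=np.nonzero(l==k); print(cv2.minAreaRect(np.c_[u+215,v+130].astype(np.float32)))
pts=px(np.c_[u+215,v+130],16,KT).astype(np.float32); print(cv2.minAreaRect(pts))
print(px([(265,187)],33,KT), px([(397,203)],62,KT))
E
```

```text
[  17   22   67   66 3920]
((265.0, 184.5), (65.0, 66.0), 90.0)
((428.4620056152344, 398.9611511230469), (55.10203170776367, 54.441524505615234), 2.8427436351776123)
[[430.57467794 398.51652875]] [[430.05892955 302.79614448]]
```

```bash
python3 go.py 428.5 398.8 10 -87.2; python3 -m pendant '[{"wx":0,"wy":0,"wz":0.005,"x":-12,"y":-17,"z":20,"fingers":0.25},{"wx":0,"wy":0,"wz":0,"x":0,"y":0,"z":35,"fingers":0.25},{"wx":0,"wy":0,"wz":0,"x":0,"y":0,"z":35,"fingers":0.25},{"wx":0,"wy":0,"wz":0,"x":0,"y":0,"z":15,"fingers":0.25},{"wx":0,"wy":0,"wz":0,"x":0,"y":0,"z":0,"fingers":0.25},{"wx":0,"wy":0,"wz":0,"x":0,"y":0,"z":0,"fingers":0.25}]' 15; python3 go.py 428.5 398.8 3 -87.2;python3 - <<'E'
from h import *
cv2.imwrite("pics/w9.png",bot.get_image("wrist"))
E
```

```text
pos [412.9 385.7 148.6] jaw -87.0 zax [-0.001 -0.001 -1.   ] q6 2.17 open 71.1 F [-0.7  0.6 -0.2] t 17.9
turn first wz 0.003
shift after turn [-12.5 -16.3 138.6]
clock: 18.5
eef_pos: [430.1, 399.9, 45.3]
orientation: [0.724, -0.69, 0.0, -0.001]
contact_force: [-0.4, 0.1, 0.9]
opening: 71.1
pos [430.1 399.9  45.3] jaw -87.2 zax [ 0.001  0.001 -1.   ] q6 2.18 open 71.1 F [-0.4  0.1  0.9] t 18.5
turn first wz -0.001
shift after turn [ 1.   1.7 42.3]
```

View pics/w9.png

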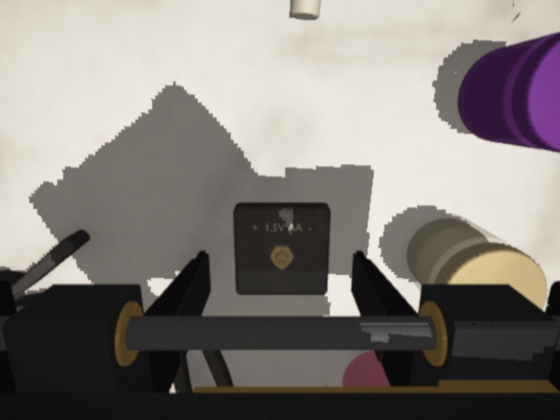

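```bash
python3 -m pendant '[{"wx":0,"wy":0,"wz":0,"x":0.5,"y":1,"z":25,"fingers":0.25},{"wx":0,"wy":0,"wz":0,"x":0,"y":0,"z":12,"fingers":0.25},{"wx":0,"wy":0,"wz":0,"x":0,"y":0,"z":4.5,"fingers":0.25},{"wx":0,"wy":0,"wz":0,"x":0,"y":0,"z":0,"fingers":0.25},{"wx":0,"wy":0,"wz":0,"x":0,"y":0,"z":0,"fingers":0.6},{"wx":0,"wy":0,"wz":0,"x":0,"y":0,"z":0,"fingers":0.6},{"wx":0,"wy":0,"wz":0,"x":0,"y":0,"z":0,"fingers":0.6},{"wx":0,"wy":0,"wz":0,"x":0,"y":0,"z":0,"fingers":0.6}]' 15; python3 go.py 445 -176 140 -86
```

```text
clock: 19.35
eef_pos: [428.8, 399.7, 3.6]
orientation: [0.724, -0.69, 0.0, -0.001]
contact_force: [-0.7, 0.0, 2.7]
opening: 55.3
pos [428.8 399.7   3.6] jaw -87.2 zax [ 0.001  0.001 -1.   ] q6 2.18 open 55.3 F [-0.7  0.   2.7] t 19.4
turn first wz -0.021
shift after turn [ 575.3   23.9 -136.9]
```

```bash
python3 -m pendant '[{"wx":0,"wy":0,"wz":0,"x":0,"y":0,"z":-15,"fingers":0.6},{"wx":0,"wy":0,"wz":0,"x":0,"y":0,"z":-35,"fingers":0.6},{"wx":0,"wy":0,"wz":0,"x":0,"y":0,"z":-45,"fingers":0.6},{"wx":0,"wy":0,"wz":0,"x":0,"y":0,"z":-42,"fingers":0.6},{"wx":0,"wy":0,"wz":-0.02,"x":20,"y":1,"z":0,"fingers":0.6},{"wx":0,"wy":0,"wz":0,"x":40,"y":1.5,"z":0,"fingers":0.6},{"wx":0,"wy":0,"wz":0,"x":40,"y":1.5,"z":0,"fingers":0.6},{"wx":0,"wy":0,"wz":0,"x":40,"y":1.5,"z":0,"fingers":0.6},{"wx":0,"wy":0,"wz":0,"x":40,"y":1.5,"z":0,"fingers":0.6},{"wx":0,"wy":0,"wz":0,"x":40,"y":1.5,"z":0,"fingers":0.6}]'; python3 -m pendant '[{"wx":0,"wy":0,"wz":0,"x":40,"y":1.5,"z":0,"fingers":0.6},{"wx":0,"wy":0,"wz":0,"x":40,"y":1.5,"z":0,"fingers":0.6},{"wx":0,"wy":0,"wz":0,"x":40,"y":1.5,"z":0,"fingers":0.6},{"wx":0,"wy":0,"wz":0,"x":40,"y":1.5,"z":0,"fingers":0.6},{"wx":0,"wy":0,"wz":0,"x":40,"y":1.5,"z":0,"fingers":0.6},{"wx":0,"wy":0,"wz":0,"x":40,"y":1.5,"z":0,"fingers":0.6},{"wx":0,"wy":0,"wz":0,"x":40,"y":1.5,"z":0,"fingers":0.6},{"wx":0,"wy":0,"wz":0,"x":20,"y":1.5,"z":0,"fingers":0.6},{"wx":0,"wy":0,"wz":0,"x":0,"y":0,"z":0,"fingers":0.6},{"wx":0,"wy":0,"wz":0,"x":0,"y":0,"z":0,"fingers":0.6}]';  python3 go.py 445 -176 140 -86; python3 -m pendant '[{"wx":0,"wy":0,"wz":0,"x":0,"y":0,"z":0,"fingers":0.6},{"wx":0,"wy":0,"wz":0,"x":0,"y":0,"z":0,"fingers":0.6}]';python3 - <<'E'
from h import *
KT=cam("wrist");np.save("KT.npy",KT[1]); im=bot.get_image("wrist"); cv2.imwrite("pics/w10.png",im)
E
```

```text
clock: 20.35
eef_pos: [434.3, 177.8, 140.6]
orientation: [0.731, -0.682, 0.0, -0.001]
contact_force: [-0.6, -0.2, -0.4]
opening: 56.0
clock: 21.35
eef_pos: [443.1, -120.8, 140.1]
orientation: [0.731, -0.683, 0.0, -0.0]
contact_force: [-1.0, 0.1, 0.2]
opening: 56.0
pos [ 443.1 -120.8  140.1] jaw -86.1 zax [ 0.  0. -1.] q6 1.12 open 56.0 F [-1.   0.1  0.2] t 21.4
turn first wz -0.002
shift after turn [55.2  1.9  0.1]
clock: 21.55
eef_pos: [443.2, -119.9, 139.7]
orientation: [0.732, -0.682, -0.0, -0.0]
contact_force: [0.1, -0.4, -0.3]
opening: 55.9
```

View pics/w10.png

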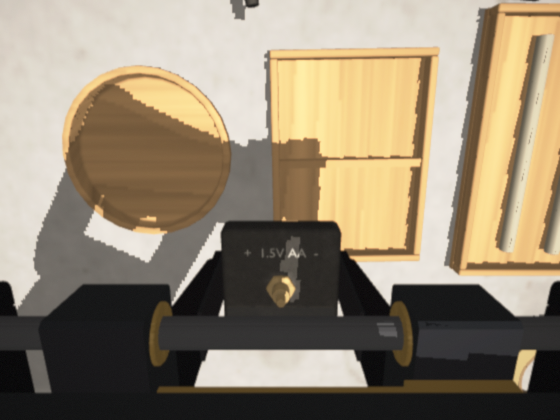

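```bash
python3 - <<'E'
from h import *
KT=(cam("wrist")[0],np.load("KT.npy"))
q=px([(269,53),(438.5,50),(419,259),(280,160),(421,161)],20,KT); print(q)
d=q[1]-q[0]; print(np.linalg.norm(d),np.degrees(np.arctan2(*d[::-1]))); n=np.array([d[1],-d[0]])/np.linalg.norm(d)
print("c",q[:2].mean(0)+84*n, q[[0,2]].mean(0),"bays",q[:2].mean(0)+(84+40.5)*n,q[:2].mean(0)+(84-40.5)*n)
p=px([(281,289)],140+31,KT); print(p)
E
```

```text
[[ 559.28079134 -103.47602324]
 [ 569.96682747 -225.7645939 ]
 [ 407.43679328 -240.30754814]
 [ 482.61796339 -116.87996243]
 [ 489.65353512 -227.32171484]]
122.75457581085712 -85.00596445513806
c [ 480.9426931  -171.93267985] [ 483.35879231 -171.89178569] bays [ 440.59644059 -175.45828743] [ 521.2889456  -168.40707227]
[[ 449.40957785 -119.75360079]]
```

```bash
python3 - <<'E'
from h import *
KT=(cam("wrist")[0],np.load("KT.npy"))
print(px([(222,224),(340,224)],152,KT),px([(281,291)],169,KT))
print(proj([[443.2,-119.9,169],[471,-119.9,152],[443.2,-119.9,139.7]],KT))
E
```

```text
[[ 469.80320188  -91.83897921]
 [ 473.53203763 -144.57073368]] [[ 447.44255154 -119.89747569]]
[[280.29674868 299.98910669]
 [284.66868711 225.67059688]
 [280.29627897 270.85703534]]
```

```bash
python3 -m pendant '[{"wx":0,"wy":0,"wz":0,"x":28,"y":1.5,"z":20,"fingers":0.6},{"wx":0,"wy":0,"wz":0,"x":27,"y":1.5,"z":30,"fingers":0.6},{"wx":0,"wy":0,"wz":0,"x":0,"y":0,"z":30,"fingers":0.6},{"wx":0,"wy":0,"wz":0,"x":0,"y":0,"z":20,"fingers":0.6},{"wx":0,"wy":0,"wz":0,"x":0,"y":0,"z":0,"fingers":0.6},{"wx":0,"wy":0,"wz":0,"x":0,"y":0,"z":0,"fingers":0.6},{"wx":0,"wy":0,"wz":0,"x":0,"y":0,"z":0,"fingers":0.6}]'; python3 go.py 443.6 -175.2 13 -85.5;python3 - <<'E'
from h import *
KT=cam("wrist");np.save("KT.npy",KT[1]); im=bot.get_image("wrist"); cv2.imwrite("pics/w11.png",im)
E
```

```text
clock: 22.3
eef_pos: [445.3, -176.2, 41.3]
orientation: [0.731, -0.682, 0.001, -0.0]
contact_force: [0.0, -0.1, -0.3]
opening: 56.1
pos [ 445.3 -176.2   41.3] jaw -86.0 zax [ 0.003 -0.001 -1.   ] q6 1.01 open 56.1 F [ 0.  -0.1 -0.3] t 22.3
turn first wz -0.009
shift after turn [-1.2  1.7 28.3]
```

View pics/w11.png

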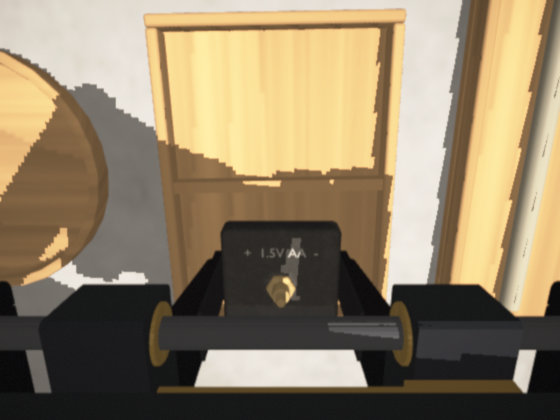

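```bash
python3 - <<'E'
from h import *
KT=(cam("wrist")[0],np.load("KT.npy"))
print(px([(280,180),(280,191),(150,18),(404,13)],20,KT).round(1)); print(px([(165,191),(393,190)],20,KT).round(1))
E
```

```text
[[ 487.4 -173.2]
 [ 481.5 -173.6]
 [ 559.6 -107.2]
 [ 570.1 -225.4]]
[[ 477.2 -112.8]
 [ 486.2 -233.3]]
```

```bash
python3 -m pendant '[{"wx":0,"wy":0,"wz":-0.006,"x":0,"y":0.5,"z":18,"fingers":0.6},{"wx":0,"wy":0,"wz":0,"x":0,"y":0,"z":9,"fingers":0.6},{"wx":0,"wy":0,"wz":0,"x":0,"y":0,"z":3.5,"fingers":0.6},{"wx":0,"wy":0,"wz":0,"x":0,"y":0,"z":0,"fingers":0.6},{"wx":0,"wy":0,"wz":0,"x":0,"y":0,"z":0,"fingers":0.6}]'; python3 go.py 444 -176 10 -85.5
```

```text
clock: 22.85
eef_pos: [443.9, -176.2, 9.7]
orientation: [0.733, -0.68, 0.001, -0.0]
contact_force: [-0.3, 0.8, -0.5]
opening: 56.1
pos [ 443.9 -176.2    9.7] jaw -85.7 zax [ 0.001 -0.001 -1.   ] q6 1.01 open 56.1 F [-0.3  0.8 -0.5] t 22.9
turn first wz -0.004
shift after turn [-0.2 -0.1 -0.3]
```

```bash
python3 -m pendant '[{"wx":0,"wy":0,"wz":0,"x":0,"y":0,"z":0,"fingers":0.3},{"wx":0,"wy":0,"wz":0,"x":0,"y":0,"z":0,"fingers":0.3},{"wx":0,"wy":0,"wz":0,"x":0,"y":0,"z":0,"fingers":0.3},{"wx":0,"wy":0,"wz":0,"x":0,"y":0,"z":-10,"fingers":0.3},{"wx":0,"wy":0,"wz":0,"x":0,"y":0,"z":-40,"fingers":0.3},{"wx":0,"wy":0,"wz":0,"x":0,"y":0,"z":-45,"fingers":0.25},{"wx":0,"wy":0,"wz":0,"x":0,"y":0,"z":-45,"fingers":0.25},{"wx":0,"wy":0,"wz":0,"x":0,"y":0,"z":0,"fingers":0.25},{"wx":0,"wy":0,"wz":0,"x":0,"y":0,"z":0,"fingers":0.25}]'; python3 go.py 605 297 140 -100;python3 - <<'E'
from h import *
KT=cam("wrist");np.save("KT.npy",KT[1]); im=bot.get_image("wrist"); cv2.imwrite("pics/w12.png",im)
E
```

```text
clock: 23.75
eef_pos: [444.4, -176.5, 151.4]
orientation: [0.733, -0.68, 0.002, -0.001]
contact_force: [-0.2, -0.0, -0.0]
opening: 71.2
pos [ 444.4 -176.5  151.4] jaw -85.7 zax [ 0.004 -0.002 -1.   ] q6 1.01 open 71.2 F [-0.2 -0.  -0. ] t 23.8
turn first wz 0.249
shift after turn [-494.2  -75.8   11.1]
```

View pics/w12.png

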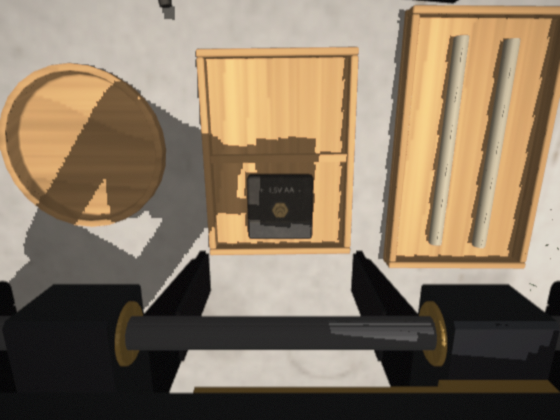

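```bash
python3 go.py 595 296 140 -101; python3 -m pendant '[{"wx":0,"wy":0,"wz":0.133,"x":0,"y":0,"z":0,"fingers":0.25},{"wx":0,"wy":0,"wz":0.133,"x":0,"y":0,"z":0,"fingers":0.25},{"wx":0,"wy":0,"wz":0,"x":-41,"y":-5.5,"z":0,"fingers":0.25},{"wx":0,"wy":0,"wz":0,"x":-41,"y":-5.5,"z":0,"fingers":0.25},{"wx":0,"wy":0,"wz":0,"x":-41,"y":-5.5,"z":0,"fingers":0.25},{"wx":0,"wy":0,"wz":0,"x":-41,"y":-5.5,"z":0,"fingers":0.25},{"wx":0,"wy":0,"wz":0,"x":-41,"y":-5.5,"z":0,"fingers":0.25},{"wx":0,"wy":0,"wz":0,"x":-41,"y":-5.5,"z":0,"fingers":0.25},{"wx":0,"wy":0,"wz":0,"x":-41,"y":-5.5,"z":0,"fingers":0.25},{"wx":0,"wy":0,"wz":0,"x":-41,"y":-5.5,"z":0,"fingers":0.25}]'; python3 -m pendant '[{"wx":0,"wy":0,"wz":0,"x":-41,"y":-5.5,"z":0,"fingers":0.25},{"wx":0,"wy":0,"wz":0,"x":-41,"y":-5.5,"z":0,"fingers":0.25},{"wx":0,"wy":0,"wz":0,"x":-41,"y":-5.5,"z":0,"fingers":0.25},{"wx":0,"wy":0,"wz":0,"x":-41,"y":-5.5,"z":0,"fingers":0.25},{"wx":0,"wy":0,"wz":0,"x":0,"y":0,"z":0,"fingers":0.25},{"wx":0,"wy":0,"wz":0,"x":0,"y":0,"z":0,"fingers":0.25},{"wx":0,"wy":0,"wz":0,"x":0,"y":0,"z":0,"fingers":0.25}]';  python3 go.py 612 296 140 -101; python3 - <<'E'
from h import *
KT=cam("wrist");np.save("KT.npy",KT[1]); im=bot.get_image("wrist"); cv2.imwrite("pics/w13.png",im)
E
```

```text
pos [ 443.3 -175.9  149.4] jaw -85.7 zax [ 0. -0. -1.] q6 1.01 open 71.2 F [ 0.1  0.7 -1.1] t 23.8
turn first wz 0.267
shift after turn [-492.2  -58.8    9.3]
clock: 24.8
eef_pos: [547.7, 139.2, 146.5]
orientation: [-0.636, 0.771, 0.001, -0.002]
contact_force: [0.4, -0.9, 0.2]
opening: 71.2
clock: 25.5
eef_pos: [600.7, 293.3, 147.4]
orientation: [-0.636, 0.772, 0.0, -0.002]
contact_force: [-0.2, 0.4, -0.1]
opening: 71.3
pos [600.7 293.3 147.4] jaw -101.0 zax [-0.003 -0.001 -1.   ] q6 2.14 open 71.3 F [-0.2  0.4 -0.1] t 25.5
turn first wz 0.000
shift after turn [ -4.8 -10.6   7.3]
```

View pics/w13.png

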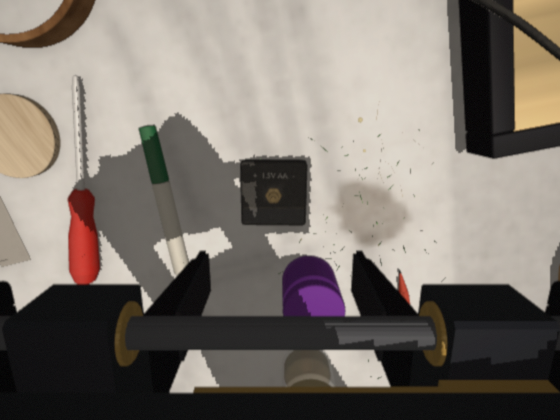

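```bash
python3 - <<'E'
from h import *
KT=(cam("wrist")[0],np.load("KT.npy"))
im=cv2.imread("pics/w13.png"); g=cv2.cvtColor(im,cv2.COLOR_BGR2GRAY); sub=(g[140:245,225:325]<58).astype(np.uint8)
n,l,s,_=cv2.connectedComponentsWithStats(sub); k=1+s[1:,4].argmax(); print(s[k])
v,u=np.nonzero(l==k); print(cv2.minAreaRect(np.c_[u+225,v+140].astype(np.float32)))
pts=px(np.c_[u+225,v+140],16,KT).astype(np.float32); print(cv2.minAreaRect(pts))
q=px([(242,159),(307,160),(306,227),(241,224)],16,KT); print(q.mean(0),q)
E
python3 go.py 611 296.5 45 -101.7
```

```text
[  15   19   67   67 3762]
((273.0, 192.0), (66.0, 66.0), 90.0)
((611.9823608398438, 296.6417236328125), (55.25381088256836, 56.04857635498047), 77.72306060791016)
[611.31061007 296.06511229] [[644.38622151 316.0739101 ]
 [633.48925737 264.23236306]
 [577.02596884 274.86631613]
 [590.34099257 329.08785987]]
pos [601.  293.1 148. ] jaw -101.0 zax [-0.002 -0.001 -1.   ] q6 2.14 open 71.3 F [ 0.7 -0.2 -0.6] t 25.6
turn first wz 0.012
shift after turn [ -5.5  -9.3 102.9]
```

```bash
python3 -m pendant '[{"wx":0,"wy":0,"wz":0.015,"x":-5.5,"y":-10,"z":25,"fingers":0.25},{"wx":0,"wy":0,"wz":0,"x":0,"y":0,"z":40,"fingers":0.25},{"wx":0,"wy":0,"wz":0,"x":0,"y":0,"z":38,"fingers":0.25},{"wx":0,"wy":0,"wz":0,"x":0,"y":0,"z":0,"fingers":0.25},{"wx":0,"wy":0,"wz":0,"x":0,"y":0,"z":0,"fingers":0.25}]' 15; python3 go.py 611.7 296.5 3 -102;python3 - <<'E'
from h import *
cv2.imwrite("pics/w14.png",bot.get_image("wrist"))
E
```

```text
clock: 26.05
eef_pos: [612.1, 296.8, 46.0]
orientation: [-0.63, 0.776, 0.0, -0.001]
contact_force: [-0.0, 0.3, 0.4]
opening: 71.1
pos [612.1 296.8  46. ] jaw -101.9 zax [-0.002 -0.001 -1.   ] q6 2.15 open 71.1 F [-0.   0.3  0.4] t 26.1
turn first wz 0.002
shift after turn [ 0.4  0.3 43. ]
```

View pics/w14.png

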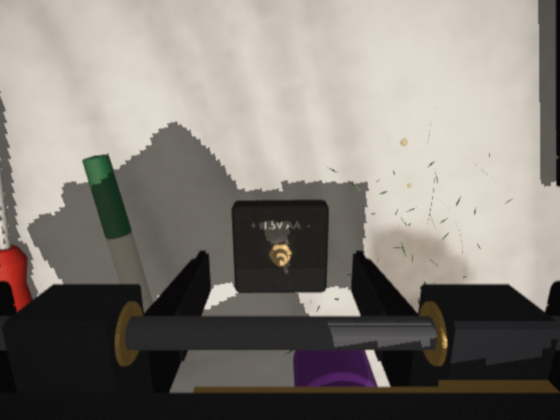

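```bash
python3 -m pendant '[{"wx":0,"wy":0,"wz":0,"x":0,"y":0,"z":25,"fingers":0.25},{"wx":0,"wy":0,"wz":0,"x":0,"y":0,"z":12,"fingers":0.25},{"wx":0,"wy":0,"wz":0,"x":0,"y":0,"z":4.5,"fingers":0.25},{"wx":0,"wy":0,"wz":0,"x":0,"y":0,"z":0,"fingers":0.25},{"wx":0,"wy":0,"wz":0,"x":0,"y":0,"z":0,"fingers":0.6},{"wx":0,"wy":0,"wz":0,"x":0,"y":0,"z":0,"fingers":0.6},{"wx":0,"wy":0,"wz":0,"x":0,"y":0,"z":0,"fingers":0.6},{"wx":0,"wy":0,"wz":0,"x":0,"y":0,"z":0,"fingers":0.6}]' 15; python3 go.py 525 -168 140 -85.6
```

```text
clock: 26.9
eef_pos: [613.3, 298.2, 5.8]
orientation: [-0.631, 0.776, -0.0, 0.001]
contact_force: [0.0, -0.6, 2.9]
opening: 56.0
pos [613.3 298.2   5.8] jaw -101.8 zax [ 0.001  0.001 -1.   ] q6 2.15 open 56.0 F [ 0.  -0.6  2.9] t 26.9
turn first wz -0.283
shift after turn [ 458.   123.6 -134.6]
```

```bash
python3 -m pendant '[{"wx":0,"wy":0,"wz":0,"x":0,"y":0,"z":-15,"fingers":0.6},{"wx":0,"wy":0,"wz":0,"x":0,"y":0,"z":-35,"fingers":0.6},{"wx":0,"wy":0,"wz":0,"x":0,"y":0,"z":-45,"fingers":0.6},{"wx":0,"wy":0,"wz":-0.141,"x":0,"y":0,"z":-40,"fingers":0.6},{"wx":0,"wy":0,"wz":-0.142,"x":0,"y":0,"z":0,"fingers":0.6},{"wx":0,"wy":0,"wz":0,"x":30,"y":8,"z":0,"fingers":0.6},{"wx":0,"wy":0,"wz":0,"x":40,"y":11,"z":0,"fingers":0.6},{"wx":0,"wy":0,"wz":0,"x":40,"y":11,"z":0,"fingers":0.6},{"wx":0,"wy":0,"wz":0,"x":40,"y":11,"z":0,"fingers":0.6},{"wx":0,"wy":0,"wz":0,"x":40,"y":11,"z":0,"fingers":0.6}]'; python3 -m pendant '[{"wx":0,"wy":0,"wz":0,"x":40,"y":11,"z":0,"fingers":0.6},{"wx":0,"wy":0,"wz":0,"x":40,"y":11,"z":0,"fingers":0.6},{"wx":0,"wy":0,"wz":0,"x":40,"y":11,"z":0,"fingers":0.6},{"wx":0,"wy":0,"wz":0,"x":40,"y":11,"z":0,"fingers":0.6},{"wx":0,"wy":0,"wz":0,"x":40,"y":11,"z":0,"fingers":0.6},{"wx":0,"wy":0,"wz":0,"x":40,"y":11,"z":0,"fingers":0.6},{"wx":0,"wy":0,"wz":0,"x":28,"y":8,"z":0,"fingers":0.6},{"wx":0,"wy":0,"wz":0,"x":0,"y":0,"z":0,"fingers":0.6},{"wx":0,"wy":0,"wz":0,"x":0,"y":0,"z":0,"fingers":0.6},{"wx":0,"wy":0,"wz":0,"x":0,"y":0,"z":0,"fingers":0.6}]'; python3 go.py 525 -170 50 -85.6
```

```text
clock: 27.9
eef_pos: [574.9, 103.2, 140.7]
orientation: [0.734, -0.679, 0.0, -0.0]
contact_force: [-0.1, -0.4, -0.4]
opening: 55.6
clock: 28.9
eef_pos: [522.3, -167.5, 140.0]
orientation: [0.734, -0.679, 0.0, -0.0]
contact_force: [-1.2, 1.0, -0.7]
opening: 56.2
pos [ 522.3 -167.5  140. ] jaw -85.6 zax [ 0.  0. -1.] q6 1.08 open 56.2 F [-1.2  1.  -0.7] t 28.9
turn first wz 0.001
shift after turn [ 2.7 -2.4 90. ]
```

```bash
python3 -m pendant '[{"wx":0,"wy":0,"wz":0,"x":2.5,"y":-2.5,"z":30,"fingers":0.6},{"wx":0,"wy":0,"wz":0,"x":0,"y":0,"z":35,"fingers":0.6},{"wx":0,"wy":0,"wz":0,"x":0,"y":0,"z":25,"fingers":0.6},{"wx":0,"wy":0,"wz":0,"x":0,"y":0,"z":0,"fingers":0.6},{"wx":0,"wy":0,"wz":0,"x":0,"y":0,"z":0,"fingers":0.6},{"wx":0,"wy":0,"wz":0,"x":0,"y":0,"z":0,"fingers":0.6}]'; python3 go.py 525 -170 12 -85.6;python3 - <<'E'
from h import *
KT=cam("wrist");np.save("KT.npy",KT[1]); im=bot.get_image("wrist"); cv2.imwrite("pics/w15.png",im)
E
```

```text
clock: 29.5
eef_pos: [526.5, -170.6, 51.8]
orientation: [0.734, -0.679, 0.002, -0.001]
contact_force: [-0.1, 0.3, -0.5]
opening: 55.7
pos [ 526.5 -170.6   51.8] jaw -85.5 zax [ 0.003 -0.001 -1.   ] q6 1.08 open 55.7 F [-0.1  0.3 -0.5] t 29.5
turn first wz 0.001
shift after turn [-0.8  1.5 39.8]
```

View pics/w15.png

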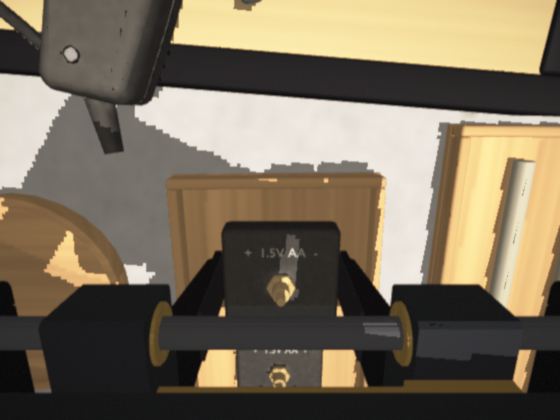

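```bash
python3 - <<'E'
from h import *
KT=(cam("wrist")[0],np.load("KT.npy"))
print(px([(168,178),(385,178)],20,KT).round(1), px([(107,97),(107,150)],40,KT).round(), px([(107,97)],90,KT).round())
E
```

```text
[[ 562.9 -105.6]
 [ 572.2 -225.3]] [[603. -83.]
 [579. -82.]] [[ 603. -105.]]
```

```bash
python3 -m pendant '[{"wx":0,"wy":0,"wz":0,"x":-0.5,"y":0.5,"z":22,"fingers":0.6},{"wx":0,"wy":0,"wz":0,"x":0,"y":0,"z":12,"fingers":0.6},{"wx":0,"wy":0,"wz":0,"x":0,"y":0,"z":4,"fingers":0.6},{"wx":0,"wy":0,"wz":0,"x":0,"y":0,"z":0,"fingers":0.6},{"wx":0,"wy":0,"wz":0,"x":0,"y":0,"z":0,"fingers":0.6}]'; python3 go.py 524.5 -169 12 -85.5
```

```text
clock: 30.05
eef_pos: [524.8, -170.4, 12.3]
orientation: [0.734, -0.679, 0.001, -0.0]
contact_force: [0.1, -0.2, 0.9]
opening: 55.7
pos [ 524.8 -170.4   12.3] jaw -85.6 zax [ 0.001 -0.    -1.   ] q6 1.08 open 55.7 F [ 0.1 -0.2  0.9] t 30.1
turn first wz -0.002
shift after turn [-1.4  0.2  0.3]
```

```bash
python3 -m pendant '[{"wx":0,"wy":0,"wz":0,"x":0,"y":0,"z":0,"fingers":0.3},{"wx":0,"wy":0,"wz":0,"x":0,"y":0,"z":0,"fingers":0.3},{"wx":0,"wy":0,"wz":0,"x":0,"y":0,"z":0,"fingers":0.3},{"wx":0,"wy":0,"wz":0,"x":0,"y":0,"z":-10,"fingers":0.3},{"wx":0,"wy":0,"wz":0,"x":0,"y":0,"z":-40,"fingers":0.3},{"wx":0,"wy":0,"wz":0,"x":0,"y":0,"z":-45,"fingers":0.25},{"wx":0,"wy":0,"wz":0,"x":0,"y":0,"z":-45,"fingers":0.2},{"wx":0,"wy":0,"wz":0,"x":0,"y":0,"z":-20,"fingers":0.2},{"wx":0,"wy":0,"wz":0,"x":0,"y":0,"z":0,"fingers":0.2}]'; python3 go.py 415 280 160 -86;python3 - <<'E'
from h import *
im=bot.get_image("wrist"); cv2.imwrite("pics/w16.png",im)
E
```

```text
clock: 30.95
eef_pos: [527.0, -171.3, 177.5]
orientation: [0.734, -0.679, 0.005, -0.002]
contact_force: [-0.4, -0.2, 0.4]
opening: 75.7
pos [ 527.  -171.3  177.5] jaw -85.6 zax [ 0.009 -0.004 -1.   ] q6 1.08 open 75.7 F [-0.4 -0.2  0.4] t 30.9
turn first wz 0.007
shift after turn [-458.1   80.3   14.7]
```

View pics/w16.png

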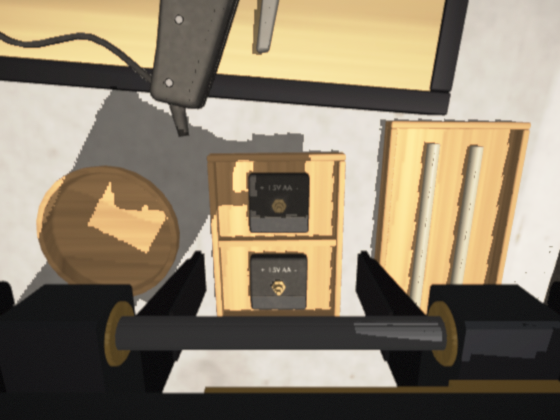

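Both movements sit flat, one in each bay, with the shaft up. Next, the jar with the pale lid.

```bash
python3 -m pendant '[{"wx":0,"wy":0,"wz":0,"x":-30,"y":5,"z":0,"fingers":0.15},{"wx":0,"wy":0,"wz":0,"x":-42,"y":7.5,"z":0,"fingers":0.15},{"wx":0,"wy":0,"wz":0,"x":-42,"y":7.5,"z":0,"fingers":0.15},{"wx":0,"wy":0,"wz":0,"x":-42,"y":7.5,"z":0,"fingers":0.15},{"wx":0,"wy":0,"wz":0,"x":-42,"y":7.5,"z":0,"fingers":0.15},{"wx":0,"wy":0,"wz":0,"x":-42,"y":7.5,"z":0,"fingers":0.15},{"wx":0,"wy":0,"wz":0,"x":-42,"y":7.5,"z":0,"fingers":0.15},{"wx":0,"wy":0,"wz":0,"x":-42,"y":7.5,"z":0,"fingers":0.15},{"wx":0,"wy":0,"wz":0,"x":-42,"y":7.5,"z":0,"fingers":0.15},{"wx":0,"wy":0,"wz":0,"x":-42,"y":7.5,"z":0,"fingers":0.15}]'; python3 -m pendant '[{"wx":0,"wy":0,"wz":0,"x":-42,"y":7.5,"z":0,"fingers":0.15},{"wx":0,"wy":0,"wz":0,"x":-15,"y":2,"z":0,"fingers":0.15},{"wx":0,"wy":0,"wz":0,"x":0,"y":0,"z":0,"fingers":0.15},{"wx":0,"wy":0,"wz":0,"x":0,"y":0,"z":0,"fingers":0.15},{"wx":0,"wy":0,"wz":0,"x":0,"y":0,"z":0,"fingers":0.15}]'; python3 go.py 425 296 100 -86;python3 - <<'E'
from h import *
KT=cam("wrist");np.save("KT.npy",KT[1]);im=bot.get_image("wrist"); cv2.imwrite("pics/w17.png",im)
E
```

```text
clock: 32.0
eef_pos: [418.6, 232.1, 169.2]
orientation: [0.734, -0.679, -0.001, 0.002]
contact_force: [0.9, 0.0, 0.1]
opening: 80.9
clock: 32.5
eef_pos: [407.0, 285.8, 170.9]
orientation: [0.733, -0.68, -0.0, 0.001]
contact_force: [0.3, -0.2, 0.6]
opening: 81.0
pos [407.  285.8 170.9] jaw -85.7 zax [-0.001 -0.001 -1.   ] q6 2.00 open 81.0 F [ 0.3 -0.2  0.6] t 32.5
turn first wz 0.005
shift after turn [ -9.  -18.8  70.8]
```

View pics/w17.png

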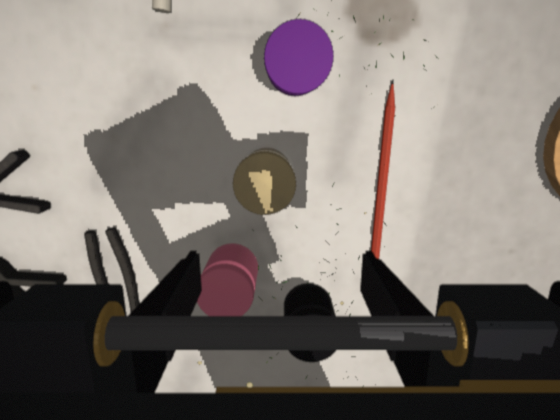

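```bash
python3 - <<'E'
from h import *
KT=(cam("wrist")[0],np.load("KT.npy"))
q=px([(233,183),(296,183),(265,152),(265,214)],62,KT); print(q.round(1),q.mean(0))
E
python3 go.py 426 297 80 -86
```

```text
[[427.4 323.6]
 [431.1 275.4]
 [452.8 300.6]
 [404.6 297.5]] [428.96325089 299.26037398]
pos [407.1 285.8 171.2] jaw -85.7 zax [-0.001 -0.001 -1.   ] q6 2.00 open 80.9 F [ 0.7  0.3 -0.5] t 32.5
turn first wz 0.005
shift after turn [ -9.9 -19.7  91.2]
```

```bash
python3 -m pendant '[{"wx":0,"wy":0,"wz":0,"x":-12,"y":-22.5,"z":20,"fingers":0.15},{"wx":0,"wy":0,"wz":0,"x":0,"y":0,"z":35,"fingers":0.15},{"wx":0,"wy":0,"wz":0,"x":0,"y":0,"z":25,"fingers":0.15},{"wx":0,"wy":0,"wz":0,"x":0,"y":0,"z":0,"fingers":0.15},{"wx":0,"wy":0,"wz":0,"x":0,"y":0,"z":0,"fingers":0.15},{"wx":0,"wy":0,"wz":0,"x":0,"y":0,"z":0,"fingers":0.15}]' 20; python3 go.py 428.8 299.3 15 -86;python3 - <<'E'
from h import *
KT=cam("wrist");np.save("KT.npy",KT[1]);im=bot.get_image("wrist"); cv2.imwrite("pics/w18.png",im)
E
```

```text
clock: 33.15
eef_pos: [429.8, 301.1, 93.7]
orientation: [0.733, -0.68, 0.001, -0.002]
contact_force: [-1.0, -0.0, 0.1]
opening: 80.9
pos [429.8 301.1  93.7] jaw -85.6 zax [ 0.003  0.002 -1.   ] q6 2.00 open 80.9 F [-1.  -0.   0.1] t 33.1
turn first wz 0.006
shift after turn [ 1.8  1.3 78.7]
```

View pics/w18.png

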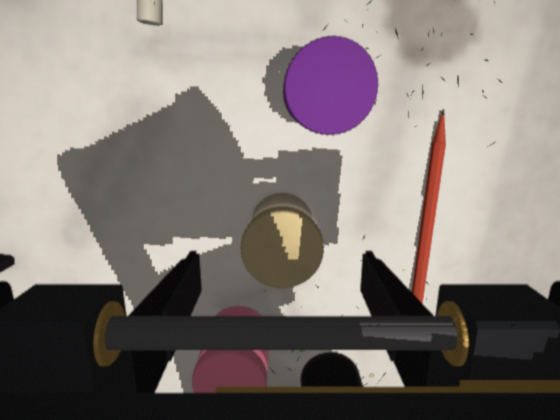

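```bash
python3 - <<'E'
from h import *
KT=(cam("wrist")[0],np.load("KT.npy"))
print(px([(282,246.5)],62,KT), px([(415,295)],9,KT))
E
python3 -m pendant '[{"wx":0,"wy":0,"wz":0,"x":1,"y":0,"z":30,"fingers":0.15},{"wx":0,"wy":0,"wz":0,"x":0,"y":0,"z":30,"fingers":0.15},{"wx":0,"wy":0,"wz":0,"x":0,"y":0,"z":14,"fingers":0.15},{"wx":0,"wy":0,"wz":0,"x":0,"y":0,"z":4,"fingers":0.15},{"wx":0,"wy":0,"wz":0,"x":0,"y":0,"z":0,"fingers":0.15},{"wx":0,"wy":0,"wz":0,"x":0,"y":0,"z":0,"fingers":0.6},{"wx":0,"wy":0,"wz":0,"x":0,"y":0,"z":0,"fingers":0.6},{"wx":0,"wy":0,"wz":0,"x":0,"y":0,"z":0,"fingers":0.6},{"wx":0,"wy":0,"wz":0,"x":0,"y":0,"z":0,"fingers":0.6},{"wx":0,"wy":0,"wz":0,"x":0,"y":0,"z":0,"fingers":0.6}]' 20;  python3 go.py 479 -10 120 -86
```

```text
[[430.84509161 300.14539853]] [[379.04082924 193.6615808 ]]
clock: 34.2
eef_pos: [428.7, 300.0, 14.1]
orientation: [0.734, -0.679, 0.0, -0.0]
contact_force: [-1.0, -1.0, 1.9]
opening: 48.8
pos [428.7 300.   14.1] jaw -85.6 zax [ 0.001  0.    -1.   ] q6 2.00 open 48.8 F [-1.  -1.   1.9] t 34.2
turn first wz 0.007
shift after turn [ 312.7  -28.6 -105.9]
```

```bash
python3 -m pendant '[{"wx":0,"wy":0,"wz":0,"x":0,"y":0,"z":-12,"fingers":0.6},{"wx":0,"wy":0,"wz":0,"x":0,"y":0,"z":-30,"fingers":0.6},{"wx":0,"wy":0,"wz":0,"x":0,"y":0,"z":-40,"fingers":0.6},{"wx":0,"wy":0,"wz":0,"x":0,"y":0,"z":-24,"fingers":0.6},{"wx":0,"wy":0,"wz":0,"x":20,"y":-2,"z":0,"fingers":0.6},{"wx":0,"wy":0,"wz":0,"x":35,"y":-4,"z":0,"fingers":0.6},{"wx":0,"wy":0,"wz":0,"x":35,"y":-3,"z":0,"fingers":0.6},{"wx":0,"wy":0,"wz":0,"x":35,"y":-3,"z":0,"fingers":0.6},{"wx":0,"wy":0,"wz":0,"x":35,"y":-3,"z":0,"fingers":0.6},{"wx":0,"wy":0,"wz":0,"x":35,"y":-3,"z":0,"fingers":0.6}]'; python3 -m pendant '[{"wx":0,"wy":0,"wz":0,"x":35,"y":-3,"z":0,"fingers":0.6},{"wx":0,"wy":0,"wz":0,"x":35,"y":-3,"z":0,"fingers":0.6},{"wx":0,"wy":0,"wz":0,"x":30,"y":-3,"z":0,"fingers":0.6},{"wx":0,"wy":0,"wz":0,"x":18,"y":-2,"z":0,"fingers":0.6},{"wx":0,"wy":0,"wz":0,"x":0,"y":0,"z":0,"fingers":0.6},{"wx":0,"wy":0,"wz":0,"x":0,"y":0,"z":0,"fingers":0.6},{"wx":0,"wy":0,"wz":0,"x":0,"y":0,"z":0,"fingers":0.6}]'; python3 go.py 479 -10 50 -86;python3 - <<'E'
from h import *
KT=cam("wrist");np.save("KT.npy",KT[1]);im=bot.get_image("wrist"); cv2.imwrite("pics/w19.png",im)
E
```

```text
clock: 35.2
eef_pos: [461.3, 105.5, 120.4]
orientation: [0.734, -0.679, 0.0, -0.0]
contact_force: [0.4, 0.7, -1.4]
opening: 48.8
clock: 35.9
eef_pos: [481.2, -9.3, 119.8]
orientation: [0.734, -0.679, -0.0, -0.0]
contact_force: [-0.3, -0.2, 0.5]
opening: 49.0
pos [481.2  -9.3 119.8] jaw -85.6 zax [-0.  0. -1.] q6 1.36 open 49.0 F [-0.3 -0.2  0.5] t 35.9
turn first wz 0.008
shift after turn [ 0.6  2.2 69.8]
```

View pics/w19.png

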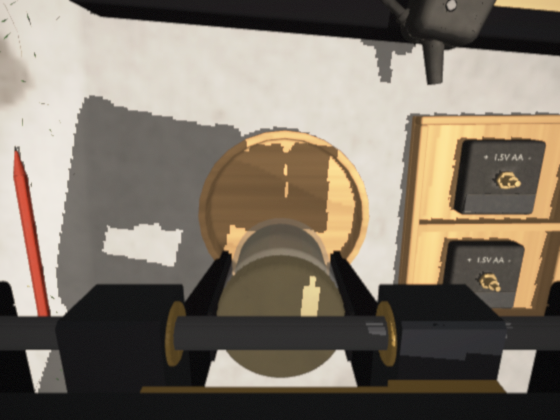

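```bash
python3 - <<'E'
from h import *
KT=(cam("wrist")[0],np.load("KT.npy"))
print(px([(284,131),(200,207),(368,207)],20,KT))
E
python3 -m pendant '[{"wx":0,"wy":0,"wz":0,"x":0,"y":2,"z":30,"fingers":0.6},{"wx":0,"wy":0,"wz":0,"x":0,"y":0,"z":30,"fingers":0.6},{"wx":0,"wy":0,"wz":0,"x":0,"y":0,"z":20,"fingers":0.6},{"wx":0,"wy":0,"wz":0,"x":0,"y":0,"z":10,"fingers":0.6},{"wx":0,"wy":0,"wz":0,"x":0,"y":0,"z":5,"fingers":0.6},{"wx":0,"wy":0,"wz":0,"x":0,"y":0,"z":0,"fingers":0.6},{"wx":0,"wy":0,"wz":0,"x":0,"y":0,"z":0,"fingers":0.6}]';python3 go.py 479 -10 20 -86
```

```text
[[544.02912504  -7.05320936]
 [483.12143292  51.81598753]
 [493.00111201 -74.96656161]]
clock: 36.65
eef_pos: [480.4, -10.1, 25.9]
orientation: [0.734, -0.679, 0.001, -0.001]
contact_force: [0.3, 0.1, -1.3]
opening: 48.8
pos [480.4 -10.1  25.9] jaw -85.6 zax [ 0.002 -0.    -1.   ] q6 1.36 open 48.8 F [ 0.3  0.1 -1.3] t 36.6
turn first wz 0.007
shift after turn [-0.2  1.4  5.9]
```

```bash
python3 -m pendant '[{"wx":0,"wy":0,"wz":0,"x":0,"y":0,"z":3,"fingers":0.6},{"wx":0,"wy":0,"wz":0,"x":0,"y":0,"z":2,"fingers":0.6},{"wx":0,"wy":0,"wz":0,"x":0,"y":0,"z":0.5,"fingers":0.6},{"wx":0,"wy":0,"wz":0,"x":0,"y":0,"z":0,"fingers":0.6},{"wx":0,"wy":0,"wz":0,"x":0,"y":0,"z":0,"fingers":0.6}]';python3 go.py 479 -10 19.2 -86
```

```text
clock: 37.15
eef_pos: [479.4, -10.2, 19.2]
orientation: [0.734, -0.679, 0.0, -0.0]
contact_force: [-1.3, -0.6, -1.2]
opening: 49.0
pos [479.4 -10.2  19.2] jaw -85.6 zax [ 0.  0. -1.] q6 1.36 open 49.0 F [-1.3 -0.6 -1.2] t 37.1
turn first wz 0.007
shift after turn [-0.2  0.4  0. ]
```

```bash
python3 -m pendant '[{"wx":0,"wy":0,"wz":0,"x":0,"y":0,"z":0,"fingers":0.36},{"wx":0,"wy":0,"wz":0,"x":0,"y":0,"z":0,"fingers":0.36},{"wx":0,"wy":0,"wz":0,"x":0,"y":0,"z":0,"fingers":0.36},{"wx":0,"wy":0,"wz":0,"x":0,"y":0,"z":0,"fingers":0.36},{"wx":0,"wy":0,"wz":0,"x":0,"y":0,"z":-15,"fingers":0.36},{"wx":0,"wy":0,"wz":0,"x":0,"y":0,"z":-30,"fingers":0.36},{"wx":0,"wy":0,"wz":0,"x":0,"y":0,"z":-40,"fingers":0.36},{"wx":0,"wy":0,"wz":0,"x":0,"y":0,"z":-45,"fingers":0.3},{"wx":0,"wy":0,"wz":0,"x":0,"y":10,"z":-40,"fingers":0.3},{"wx":0,"wy":0,"wz":0,"x":0,"y":30,"z":0,"fingers":0.3}]';python3 -m pendant '[{"wx":0,"wy":0,"wz":0,"x":10,"y":30,"z":0,"fingers":0.3},{"wx":0,"wy":0,"wz":0,"x":0,"y":0,"z":0,"fingers":0.3},{"wx":0,"wy":0,"wz":0,"x":0,"y":0,"z":0,"fingers":0.3},{"wx":0,"wy":0,"wz":0,"x":0,"y":0,"z":0,"fingers":0.3}]';python3 - <<'E'
from h import *
for n in("wrist","scene"): cv2.imwrite(f"pics/{n}20.png",bot.get_image(n))
E
```

```text
clock: 38.15
eef_pos: [444.0, -13.8, 196.9]
orientation: [0.734, -0.679, 0.005, -0.004]
contact_force: [-0.7, 0.1, 1.0]
opening: 66.5
clock: 38.55
eef_pos: [410.9, -25.4, 189.2]
orientation: [0.734, -0.679, 0.0, -0.0]
contact_force: [-0.4, -0.6, 0.1]
opening: 66.4
```

View pics/wrist20.png

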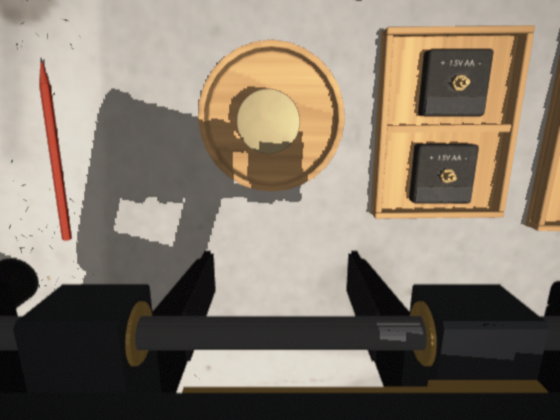

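View pics/scene20.png

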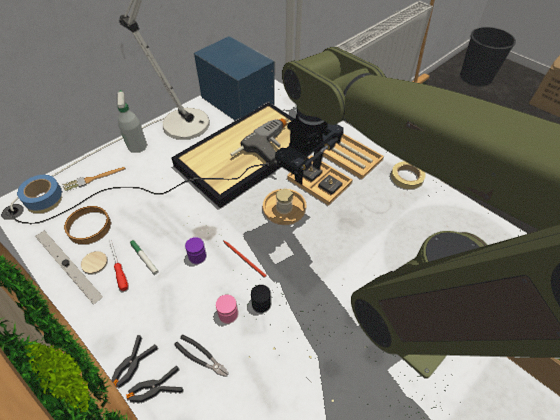

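```bash
python3 - <<'E'
from bench import bot
print(bot.finish_job())
E
```

```text
the job is handed in; nothing more can be done
None
```

The parts are sorted and the job is handed in, with about 39 s of the 128 s used.

- **Order:** I placed the two glue sticks first, then the two clock movements, then the jar of pins.
- **Glue sticks:** both lay flat on the long tray's floor in the wrist picture taken after I released the second one.
- **Clock movements and jar:** the final wrist picture shows one movement in each bay, flat and shaft up. The jar stands upright inside the dish.
- **Left alone:** in the final overview picture the pencil and marker looked to be where they started, judged by eye and not re-measured. The purple, pink and black look-alikes were also in their places. The gripper was open and about 190 mm up, touching nothing.
- **Checks that disagreed:** the camera estimates of the tray positions differed by up to about 6 mm. I settled this by looking again with the wrist camera before each placing. The networks missed some of the parts in some pictures, so I measured those by hand or by thresholding.
- **Forces:** the wrist force read at most about 3 N at the moments I checked.

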